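Stack the cap-maker's tapered pressing weights

TASK

Stack the three tapered iron weights from the sloping rack with the one lying on the pressing board, two to a layer, setting each down gently rather than dropping it. First lay one with its wide face up snugly beside the one on the board, level with it and with ends in line, so the two sloping sides nest; then lay the other two across them as the second layer, centred on the pair below, again one wide face down and one wide face up, nested and flat. Leave the other things on the table where they are.

Things in the scene. Friction and masses are not known exactly. Their poses are not given: they have to be found in the camera images.
- weight_base_centre (a point): Dark iron weight lying loose on the pressing board, wide face down: tapered bar 66 mm long (own x), 30 mm high, wide face 40 mm and narrow face 26 mm across (own y); square ends, long sides slope 13 degrees; own z points from wide to narrow face. About 0.5 kg. The point is its middle, half-way up. Beside one turned the other way up it nests with middles 33 mm apart: a flat 66 mm square layer.
- weight_a_centre (a point): Iron bar exactly like weight_base (66 mm long, faces 40 and 26 mm, 30 mm high; same axes, point in its middle). On the rack with its narrow face on the sloping board, wide face outward: wide face up once levelled.
- weight_b_centre (a point): Iron bar exactly like weight_base (66 mm long, faces 40 and 26 mm, 30 mm high; same axes, point in its middle). On the rack with its wide face on the sloping board, narrow face outward: wide face down once levelled.
- weight_c_centre (a point): Iron bar exactly like weight_base (66 mm long, faces 40 and 26 mm, 30 mm high; same axes, point in its middle). On the rack like weight_a, narrow face on the sloping board: wide face up once levelled.
- press_board_top (a point): Middle of the top of the fixed wooden pressing board, 200 mm square, top 45 mm above the table; z up.
- rack_middle (a point): Fixed rack, 360 mm wide (y); its board slopes 28 degrees and faces its own -x (robot). Point: on the board under the middle place; places 105 mm apart along y, contents vary. Weights lie lengthwise along y (level), some 39 mm free between them, against a ledge 34 mm tall, 20 mm downhill of their middles. To level them the tool must lean 28 degrees at the rack or when setting down. z up.
- press_board: The same fixed pressing board; origin in the middle of its underside, on the table.
There are look-alikes about, which are no part of the job. Leave any red or turquoise look-alike of the part that bears weight_a_centre alone.

How it is judged:
By the outcome, as a careful person would: the job done as asked, in the order asked, and still so for the second after the job is handed in, with the robot touching nothing.
It also fails if it takes over 72 s, if anything falls off the work surface, if the arm or the gripper's body presses on something with over 40 N, if the wrist force passes 120 N, or if a joint passes its speed limit or range.

ROBOT

A 6-joint arm with a two-finger parallel gripper is mounted at the origin on the work surface. World frame = base frame: x ahead of the robot, y to its left, z up, the work surface at z = 0. Lengths are in mm, angles in rad, forces in N, time in s.
With the tool pointing down it reaches from about 350 to 875 mm from the base axis. Payload 4.2 kg.
Tool frame: the origin (TCP) lies midway between the tips of the shut fingers; the grasp point (between the pads) lies 19 mm behind it (arm.grip_point_offset is the distance from the TCP to the grasp point, in mm); y points along the fingers, z is the direction in which the jaws open and shut, and the axes are right-handed (so a half turn about y gives the same grasp; the last joint's range is limited). The gripper opens to 85 mm and grips with 20 to 120 N. Pads are 22 mm wide; open, the fingers measure 114 mm over their backs; the gripper's body (76 mm by 85 mm) begins 54 mm behind the grasp point. The pads swing forward as they close: fully open they stand 13 mm farther back than shut.
Start: joints at [1.383, 0.385, 0.008, 0, -1.194, -0.259], TCP at [270.018, 563.64, 231.312] pointing down, gripper open.
Joint ranges: [-3.14, 3.14], [-1.21, 2.06], [-1.07, 1.41], [-3.16, 2.05], [-2.99, -0.16], [-3.1, 3.1]. Speed limits (rad/s): [2.79, 2.79, 3.14, 3.14, 3.14, 3.14].

INTERFACE

Orientations are given as a unit quaternion [x, y, z, w].
In Python, from bench import arm, optics, job_done, spotter gives the robot as it stands.
- The arm moves only by the tool jog_arm, never from a script. Its arguments are lists of equal length, an entry for each row: "translation": the shift along the tool's x, y, z in units of 50 mm (1.0 is 50 mm), a list of three; "rot": the turn, a rotation vector about the tool's x, y, z in units of 8 degrees (1.0 is 8 degrees), a list of three; "gripper": the opening, from 0 (shut) to 1 (fully open). A call has 1 to 20 rows; each row is the pose to reach, as a shift and turn from the pose measured when the call began, along the tool's axes at that moment; what a row does not reach only later rows make up. A row lasts 1/10 s, in which the tool goes at most 50 mm and 8.59 degrees, less where a joint would pass 70% of its speed; a pose out of reach is approached as far as the arm can. A call with a gripper value outside its range is refused whole. The fingers move at their own pace and stop on an object; the grip force is fixed at half the most. Time passes only in rows, so rows that repeat a pose let the fingers close. It gives the time, the measured TCP pose, the force and the opening at its end, in the units of the state.
- arm.read_state(): the state, without advancing time (a new reading comes with each control period).
- optics.get_image(name): name is "scene" or "top" or "wrist"; returns a dict with "frame" (420x560x3 uint8, red, green, blue), "mtx" (3x3 intrinsics, pixels), "distortion" ([k1, k2, p1, p2, k3] as OpenCV has them; the pictures are not rectified), "xyz" and "attitude" of the camera in the world; the wrist camera has in their place "T_tool_cam" (4x4, takes a point from camera to tool coordinates, whose origin is the TCP and whose axes are the tool frame's). Camera axes: x right, y down, z forward; pixel columns grow to the right and rows downward; lengths in mm; the calibration is good to about 2 mm. A picture is of the moment at which its call begins: read the wrist's pose just before it. There is no depth.
- job_done(): hands the job in, once; it reports no verdict.
Trained networks look in the newest picture that a camera, given by its name, has taken for a name from the list of things; names that differ only in an ending like _2 or _b are one class to them, and where a whole thing is asked for, a point or a joint stands for the part that bears it (a point fixed in the world has none). Each returns a list of dicts, best first, with "score" (0 to 1); they miss things now and then, are a little off and sometimes report something else, mostly with a low value. They report only what shows in the picture. A call takes as long as a camera call. They do not tell look-alikes from the thing itself.
- spotter.look_for(camera, thing): "centre" ([x, y, z] in mm, in the coordinates of the camera as it stood for that picture, good to about 4 mm: the middle of the surface that is visible of it).
The state is a dict: "clock": time; "joints": joint angles; "joint_vel": joint speeds; "joint_efforts": joint torques, N m; "position": TCP position; "ee_rot": TCP orientation; "contact_force": force on the tool from outside, world axes, zero at the start; "wrist_torque": the same for the moment, N m; "gripper_width": finger opening in mm.
Only numpy, scipy, OpenCV 4.12 (cv2) and the standard library are available. Lean on these libraries where they do the work, as an engineer would, in place of code of your own. Each camera call takes 0.05 s, during which the arm holds its last target. There are 200 camera calls.

## Working session

There is one attempt and no reset: what is moved stays moved. The work goes in short steps, Python scripts to look and compute and a tool call to move; the robot and the scene stay as the last step left them, time stands still between calls to the robot, and variables do not carry over. Pictures are saved under pics/ and viewed, about 8 in all and at most 12, crops included, and the job is handed in when it is done.

Besides the shell and the picture viewer there is one more tool, called after ">>>" as name(argument=value, ...), one argument or row to a line, values as JSON. jog_arm: Moves the arm, as the interface text tells. Its arguments: {"type":"object","properties":{"translation":{"type":"array"},"rot":{"type":"array"},"gripper":{"type":"array"}},"required":["translation","rot","gripper"]}

```bash
ls; mkdir -p pics; cat > h.py <<'E'
import numpy as np, cv2
from scipy.spatial.transform import Rotation as R
from bench import arm, optics, job_done, spotter
def campose(im,st=None):
    if 'xyz' in im:
        a=np.array(im['attitude'],float)
        return (a if a.shape==(3,3) else R.from_quat(a).as_matrix()), np.array(im['xyz'],float)
    T=np.array(im['T_tool_cam']); Rt=R.from_quat(st['ee_rot']).as_matrix()
    return Rt@T[:3,:3], Rt@T[:3,3]+np.array(st['position'])
def shot(name,fn=None):
    st=arm.read_state(); im=optics.get_image(name)
    if fn: cv2.imwrite('pics/'+fn,cv2.cvtColor(np.array(im['frame']),cv2.COLOR_RGB2BGR))
    return im,*campose(im,st)
def proj(im,Rc,tc,P):
    rv=cv2.Rodrigues(Rc.T)[0]
    return cv2.projectPoints(np.array(P,float).reshape(-1,3),rv,-Rc.T@tc,np.array(im['mtx'],float),np.array(im['distortion'],float))[0].reshape(-1,2)
def ray(im,Rc,uv):
    p=cv2.undistortPoints(np.array(uv,float).reshape(-1,1,2),np.array(im['mtx'],float),np.array(im['distortion'],float)).reshape(-1,2)
    return np.c_[p,np.ones(len(p))]@Rc.T
def onplane(im,Rc,tc,uv,p0,n):
    d=ray(im,Rc,uv); n=np.array(n,float)
    return tc+d*(((np.array(p0)-tc)@n)/(d@n))[:,None]
E
python3 - <<'E'
from h import *
print(arm.read_state())
for c in ['scene','top','wrist']:
    im,Rc,tc=shot(c,c+'1.png'); print(c,tc.round(),Rc.round(3).tolist(),np.array(im['mtx']).round(1).tolist())
    for t in ['weight_base_centre','press_board_top','rack_middle']:
        for d in spotter.look_for(c,t): 
            P=Rc@np.array(d['centre'])+tc
            print(t,round(d['score'],2),P.round(),proj(im,Rc,tc,P).round()[0])
a=cv2.imread('pics/scene1.png');b=cv2.imread('pics/top1.png')
E
```

```text
pics
{'clock': 0.0, 'joints': array([ 1.38259992e+00,  3.85601161e-01,  6.60311455e-03, -5.27968197e-04,
       -1.19397038e+00, -2.58566573e-01]), 'joint_vel': array([-0.00137581,  0.00051964,  0.00049034,  0.00027029,  0.00040828,
        0.0005171 ]), 'joint_efforts': array([ 3.55506718e-04, -3.92287624e+01,  1.88399470e+01,  4.18612137e+00,
       -4.69117003e-03, -2.62673638e-06]), 'position': array([269.77161037, 563.12967745, 230.18145787]), 'ee_rot': array([-0.1565649 , -0.68874869,  0.69029585,  0.15685764]), 'contact_force': array([ 0.41337177, -0.97939976, -0.12308808]), 'wrist_torque': array([0.01690097, 0.03448085, 0.01145396]), 'gripper_width': 85.18939313260857}
scene [1206.  436. 1040.] [[-0.637, 0.628, -0.448], [0.771, 0.516, -0.372], [-0.002, -0.583, -0.813]] [[487.9, 0.0, 275.9], [0.0, 487.9, 210.3], [0.0, 0.0, 1.0]]
weight_base_centre 0.64 [501. 325.  71.] [429. 238.]
press_board_top 0.63 [517. 309.  39.] [417. 245.]
rack_middle 0.96 [ 670. -157.   61.] [232. 182.]
top [556. -16. 990.] [[0.01, -0.994, 0.113], [-1.0, -0.008, 0.016], [-0.015, -0.113, -0.994]] [[392.7, 0.0, 276.3], [0.0, 392.7, 208.0], [0.0, 0.0, 1.0]]
weight_base_centre 0.75 [495. 319.  80.] [137. 278.]
press_board_top 0.55 [501. 305.  44.] [148. 274.]
rack_middle 0.87 [ 654. -199.   63.] [360. 212.]
wrist [341. 529. 374.] [[-0.432, -0.858, -0.278], [-0.902, 0.411, 0.133], [0.0, 0.308, -0.951]] [[372.1, 0.0, 278.3], [0.0, 372.1, 208.3], [0.0, 0.0, 1.0]]
```

View pics/scene1.png

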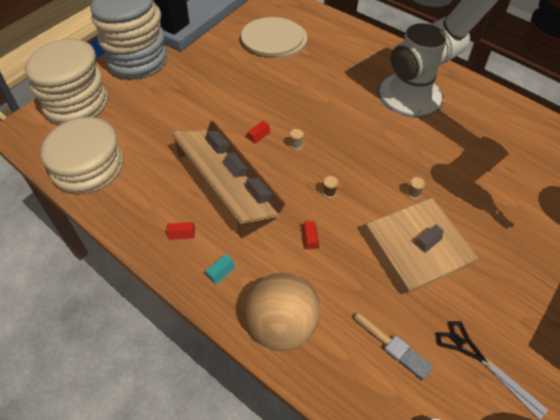

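View pics/top1.png

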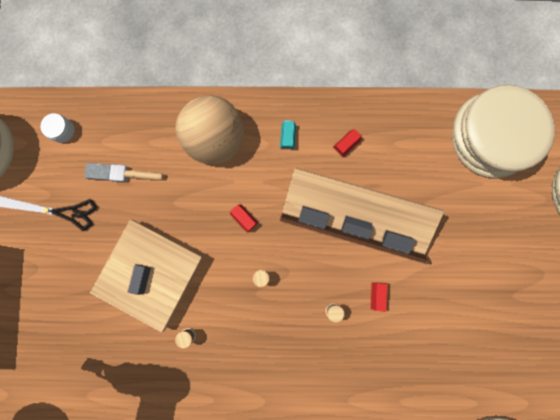

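The scene picture shows the rack with three dark weights near (218,141), (235,164) and (258,189), and the pressing board with the base weight at (430,238). The top picture shows the rack weights at (314,217), (357,227) and (398,242), and the base weight at (138,279). Next I'll get a wrist view of the base.

```bash
cat >> h.py <<'E'
def tool(approach,jaw):
    y=np.array(approach,float);y/=np.linalg.norm(y); z=np.array(jaw,float); z-=z@y*y; z/=np.linalg.norm(z)
    return np.c_[np.cross(y,z),y,z]
def cur():
    s=arm.read_state(); return R.from_quat(s['ee_rot']).as_matrix(), np.array(s['position'],float)
def go(p,Rt=None,label=''):
    Rc,pc=cur(); 
    t=Rc.T@(np.array(p,float)-pc)/50
    r=np.zeros(3)
    if Rt is not None:
        c=[]
        for M in (Rt,Rt@np.diag([-1,1,-1])): c.append(R.from_matrix(Rc.T@M).as_rotvec(degrees=True)/8)
        r=min(c,key=np.linalg.norm); 
    print(label,'trans',t.round(3).tolist(),'rot',r.round(3).tolist(),'rows>=',round(max(np.linalg.norm(t),np.linalg.norm(r)*8/8.59),1))
def weight(pose): # pose: x,y,z centre, R ; 8 corners
    p,Rw=pose
    V=np.array([[sx*33,sy*(20 if sz<0 else 13),sz*15] for sx in(-1,1) for sy in(-1,1) for sz in(-1,1)],float)
    return V@np.array(Rw).T+p
E
python3 - <<'E'
from h import *
Rc,pc=cur(); print(Rc.round(3).tolist())
im,Rk,tk=shot('wrist'); print(np.array(im['T_tool_cam']).round(3).tolist())
top,Rt,tt=shot('top')
print(onplane(top,Rt,tt,[[133,222],[202,266],[164,330],[91,292]],[0,0,45],[0,0,1]).round(1).tolist())
print('base top ends',onplane(top,Rt,tt,[[143,265],[133,294],[138,279]],[0,0,75],[0,0,1]).round(1).tolist())
print('rack w',onplane(top,Rt,tt,[[314,217],[357,227],[398,242]],[0,0,75],[0,0,1]).round(1).tolist())
f=spotter
for t in ['weight_base_centre']:
  for d in f.look_for('top',t): print(d['score'],(Rt@np.array(d['centre'])+tt).round())
# look at base
for Rl in (Rc,tool([0,0,-1],[1,0,0])):
  v=Rl@Rc.T@Rk[:,2]; off=Rl@Rc.T@(tk-pc)
  go(np.array([495,319,60])-v*230-off,Rl,'look')
E
```

```text
[[-0.902, -0.0, -0.432], [0.432, 0.0, -0.902], [0.0, -1.0, 0.0]]
[[-0.001, 0.951, 0.308, -78.97], [0.0, -0.308, 0.951, -142.66], [1.0, 0.001, 0.0, 0.115], [0.0, 0.0, 0.0, 1.0]]
[[626.4, 347.4, 45.0], [522.5, 175.2, 45.0], [371.7, 261.0, 45.0], [457.1, 441.2, 45.0]]
base top ends [[524.1, 307.3, 75.0], [457.4, 327.6, 75.0], [491.8, 317.5, 75.0]]
rack w [[639.8, -89.8, 75.0], [617.3, -189.8, 75.0], [583.3, -284.4, 75.0]]
0.78 [492. 320.  78.]
0.27 [500. 301.  42.]
look trans [-6.012, 1.904, 2.466] rot [0.001, 0.0, -0.0] rows>= 6.8
look trans [-6.239, 1.904, 2.615] rot [0.0, 8.05, 0.001] rows>= 7.5
```

>>> jog_arm(
  translation=[
    [-6.0,1.9,2.47],
    [-6.0,1.9,2.47],
    [-6.0,1.9,2.47],
    [-6.0,1.9,2.47],
    [-6.0,1.9,2.47],
    [-6.0,1.9,2.47],
    [-6.0,1.9,2.47],
    [-6.0,1.9,2.47],
    [-6.0,1.9,2.47],
    [-6.0,1.9,2.47],
    [-6.0,1.9,2.47],
    [-6.0,1.9,2.47],
  ],
  rot=[
    [0,0,0],
    [0,0,0],
    [0,0,0],
    [0,0,0],
    [0,0,0],
    [0,0,0],
    [0,0,0],
    [0,0,0],
    [0,0,0],
    [0,0,0],
    [0,0,0],
    [0,0,0],
  ],
  gripper=[1,1,1,1,1,1,1,1,1,1,1,1],
)

```text
clock: 1.95
position: [486.7, 323.8, 136.8]
ee_rot: [0.156, 0.69, -0.689, -0.156]
contact_force: [0.4, 0.0, 0.2]
gripper_width: 85.6
```

```bash
cat >> h.py <<'E'
def darkmask(im,thr=95):
    f=np.array(im['frame']).astype(int); mx=f.max(2); mn=f.min(2)
    return ((mx<thr)&(mx-mn<28)).astype(np.uint8)
def fit(im,Rk,tk,mask,build,x0,steps):
    from scipy.optimize import minimize
    def cost(q):
        uv=proj(im,Rk,tk,build(x0+q*steps)); h=cv2.convexHull((uv*16).round().astype(np.int32))
        m=np.zeros(mask.shape,np.uint8); cv2.fillConvexPoly(m,h,255,cv2.LINE_AA,4); m=m/255.
        return np.abs(m-mask).sum()/m.sum()
    best=None
    for s in (1,.4,.4):
        q0=np.zeros(len(x0)) if best is None else best.x
        sim=np.vstack([q0]+[q0+s*e for e in np.eye(len(x0))])
        best=minimize(cost,q0,method='Nelder-Mead',options=dict(initial_simplex=sim,maxiter=400,xatol=.003,fatol=1e-5))
    return x0+best.x*steps,best.fun
def flatw(up):  # up=+1 wide down
    def b(q): return weight((np.array(q[:3]) if len(q)>3 else np.array([q[0],q[1],0]),R.from_euler('z',q[-1],degrees=True).as_matrix()@np.diag([1,up,up])))
    return b
def near(mask,uv):
    n,l,s,c=cv2.connectedComponentsWithStats(cv2.morphologyEx(mask,cv2.MORPH_OPEN,np.ones((3,3))))
    k=1+np.argmin([np.hypot(*(c[i]-uv))+(1e4 if s[i][4]<300 else 0) for i in range(1,n)])
    return (l==k).astype(np.uint8),s[k]
E
python3 - <<'E'
from h import *
s=arm.read_state();print(s['clock'],s['position'],s['joint_vel'].round(3),s['contact_force'])
im,Rk,tk=shot('wrist','base1.png')
m=darkmask(im); mk,st=near(m,proj(im,Rk,tk,[[493,318,60]])[0]); print(st)
b=lambda q:weight((np.array([q[0],q[1],60]),R.from_euler('z',q[2],degrees=True).as_matrix()))
x,c=fit(im,Rk,tk,mk,b,np.array([493,318,-18.]),np.array([5,5,5.]));print(x,c)
b2=lambda q:weight((np.array(q[:3]),R.from_euler('z',q[3],degrees=True).as_matrix()))
x2,c2=fit(im,Rk,tk,mk,b2,np.array([x[0],x[1],60,x[2]]),np.array([5,5,5.,5]));print(x2,c2)
f=cv2.imread('pics/base1.png')
for p in proj(im,Rk,tk,b(x)): cv2.circle(f,tuple(int(v) for v in p.round()),2,(0,255,0),-1)
cs,_=cv2.findContours(mk,0,2); cv2.drawContours(f,cs,-1,(0,0,255),1)
cv2.imwrite('pics/base1a.png',f)
E
```

```text
1.95 [486.71125044 323.75703482 136.82094513] [-0.003 -0.    -0.003 -0.001 -0.001  0.001] [0.39664429 0.04053026 0.17042125]
[ 237  152   78  109 3801]
[491.11853653 323.17010127 -11.19470286] 0.4557073291283566
[488.46316409 324.35156946  44.30247287 -11.43203173] 0.39291559266469894
```

View pics/base1a.png

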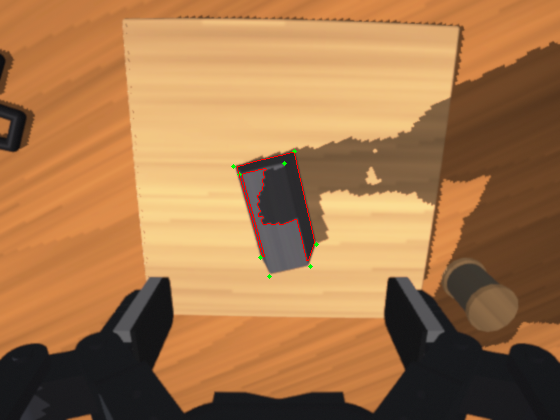

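The wrist view shows the base weight from (237,160) to (315,270), with its lit top missing from the mask. I'll raise the threshold and plan the rack view.

```bash
python3 - <<'E'
from h import *
im,Rk,tk=shot('wrist')
for thr in (140,170):
  m=darkmask(im,thr); mk,st=near(m,proj(im,Rk,tk,[[493,318,60]])[0]); print(thr,st)
  x,c=fit(im,Rk,tk,mk,lambda q:weight((np.array([q[0],q[1],60]),R.from_euler('z',q[2],degrees=True).as_matrix())),np.array([493,318,-15.]),np.array([5,5,5.]));print(x,c)
  b2=lambda q:weight((np.array(q[:3]),R.from_euler('z',q[3],degrees=True).as_matrix()))
  x2,c2=fit(im,Rk,tk,mk,b2,np.array([x[0],x[1],60,x[2]]),np.array([5,5,5.,5]));print(x2,c2)
# rack look: lean 28deg
P=np.array([[640,-90],[617,-190],[583,-284]]); d=P[0]-P[2]; d=d/np.hypot(*d); print('rack yaw axis',d, np.degrees(np.arctan2(-d[0],d[1])))
ry=np.array([d[0],d[1],0]); rx=np.array([d[1],-d[0],0]); a=np.radians(28)
ap=np.sin(a)*rx-np.cos(a)*np.array([0,0,1])
T=tool(ap,ry); Rc,pc=cur()
for M in (T,T@np.diag([-1,1,-1])):
  v=M@Rc.T@Rk[:,2]; off=M@Rc.T@(tk-pc); p=np.array([615,-188,70])-v*270-off
  print('tcp',p.round(),'cam',(p+off).round(), (R.from_matrix(Rc.T@M).as_rotvec(degrees=True)/8).round(3), (Rc.T@(p-pc)/50).round(3))
E
```

```text
140 [ 237  152   78  121 6330]
[491.11999819 323.18353137 -11.53346732] 0.09411485409904978
[488.63219321 324.17854993  48.26181268 -11.65180242] 0.03012575801996698
170 [ 237  152   78  121 6330]
[491.11999819 323.18353137 -11.53346732] 0.09411485409904978
[488.63219321 324.17854993  48.26181268 -11.65180242] 0.03012575801996698
rack yaw axis [0.28189856 0.95944422] -16.3735493270503
tcp [ 560. -172.  169.] cam [ 429. -133.  258.] [-5.172 20.751 -0.407] [-5.586 -0.645  8.308]
tcp [ 567. -174.  173.] cam [ 570. -175.  336.] [-0.275 -1.121  3.491] [-5.74  -0.727  8.283]
```

```bash
python3 - <<'E'
from h import *
im,Rk,tk=shot('wrist','b2.png')
f=cv2.imread('pics/b2.png')[130:290,215:335]; S=5
f=cv2.resize(f,None,fx=S,fy=S,interpolation=cv2.INTER_NEAREST)
out=[]
for q,col in (([491.12,323.18,60,-11.53],(0,255,0)),([488.63,324.18,48.26,-11.65],(0,255,255))):
    g=f.copy(); V=(proj(im,Rk,tk,weight((np.array(q[:3]),R.from_euler('z',q[3],degrees=True).as_matrix())))-[215,130]+.5)*S
    for i in range(8):
        for k in (1,2,4):
            if i^k>i: cv2.line(g,tuple(map(int,V[i])),tuple(map(int,V[i^k])),col,1)
    out.append(g[:, :400] if 0 else g)
o=np.hstack(out); o=cv2.resize(o,(800,int(o.shape[0]*800/o.shape[1]))); cv2.imwrite('pics/b2z.png',o)
print(cur(),tk)
fu=np.array([[123,20],[462,26],[424,316],[151,314]],float)
# board corners PnP
obj=np.array([[-100,100,0],[100,100,0],[100,-100,0],[-100,-100,0]],float)
ok,rv,tv=cv2.solvePnP(obj,fu,np.array(im['mtx']),np.array(im['distortion']))
print('board centre world',Rk@tv.ravel()+tk, 'normal',Rk@cv2.Rodrigues(rv)[0][:,2], proj(im,Rk,tk,(cv2.Rodrigues(rv)[0]@obj.T+tv).T@Rk.T+tk).round(1).tolist())
E
```

```text
(array([[-9.02320627e-01,  2.77981216e-04, -4.31065434e-01],
       [ 4.31065518e-01,  4.19159938e-04, -9.02320533e-01],
       [-7.01427980e-05, -9.99999874e-01, -4.98044775e-04]]), array([486.84061005, 323.2829626 , 136.57474107])) [557.93496538 289.22230522 279.34543914]
board centre world [499.74434263 308.27646645  43.81615303] normal [ 0.00511448 -0.00592007  0.9999694 ] [[123.8, 19.4], [461.8, 24.4], [421.4, 317.2], [152.9, 315.4]]
```

View pics/b2z.png

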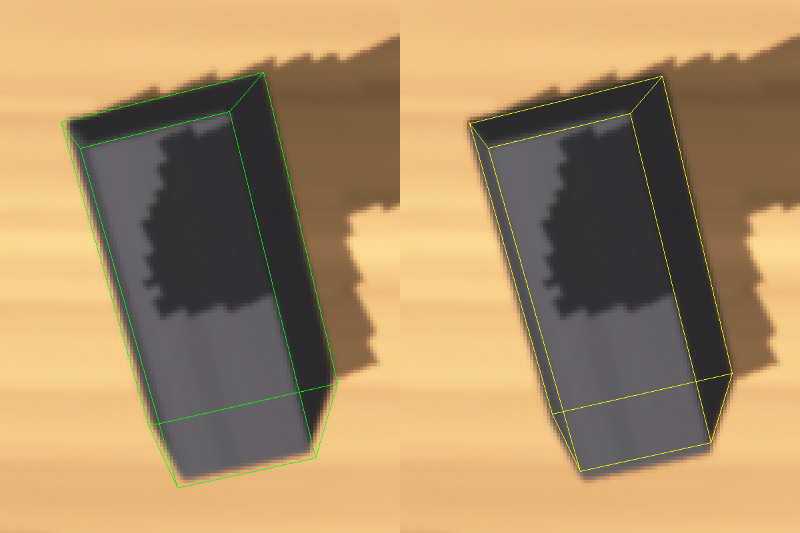

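The close crop shows the z=60 model is about 1 px too large because the weight's edges are bevelled. The board's corners give a top height of about 44, which agrees with the task. I'll fit with a free scale and move on to the rack.

```bash
cat >> h.py <<'E'
def fitflat(im,Rk,tk,x0,up=1,z=60,thr=140):
    mk,st=near(darkmask(im,thr),proj(im,Rk,tk,[[x0[0],x0[1],z]])[0])
    def b(q):
        p=np.array([q[0],q[1],z]); return p+(weight((p,R.from_euler('z',q[2],degrees=True).as_matrix()@np.diag([1,up,up])))-p)*q[3]
    return fit(im,Rk,tk,mk,b,np.array([*x0,.98]),np.array([4,4,4,.03]))
E
python3 - <<'E'
from h import *
im,Rk,tk=shot('wrist')
print(fitflat(im,Rk,tk,[491,323,-11.5]))
E
```

```text
(array([492.1727814 , 322.48094392, -11.71168107,   0.94730534]), np.float64(0.029198431687248907))
```

>>> jog_arm(
  translation=[
    [0,-1.2,0],
    [0,-2,0.5],
    [-1,-2,2],
    [-2,-2,3],
    [-3,-2,4],
    [-4,-1.7,5],
    [-5,-1.3,6],
    [-5.7,-1,7],
    [-5.74,-0.73,8.28],
    [-5.74,-0.73,8.28],
    [-5.74,-0.73,8.28],
    [-5.74,-0.73,8.28],
    [-5.74,-0.73,8.28],
    [-5.74,-0.73,8.28],
  ],
  rot=[
    [0,0,0],
    [0,0,0],
    [0,0,0.5],
    [-0.1,-0.5,1.5],
    [-0.2,-1,2.5],
    [-0.27,-1.12,3.49],
    [-0.27,-1.12,3.49],
    [-0.27,-1.12,3.49],
    [-0.27,-1.12,3.49],
    [-0.27,-1.12,3.49],
    [-0.27,-1.12,3.49],
    [-0.27,-1.12,3.49],
    [-0.27,-1.12,3.49],
    [-0.27,-1.12,3.49],
  ],
  gripper=[1,1,1,1,1,1,1,1,1,1,1,1,1,1],
)

```text
clock: 3.55
position: [567.3, -175.4, 172.6]
ee_rot: [-0.268, -0.654, 0.704, -0.07]
contact_force: [1.0, 0.4, 0.3]
gripper_width: 85.1
```

```bash
python3 - <<'E'
from h import *
s=arm.read_state();print(s['clock'],s['position'],s['joints'].round(3))
im,Rk,tk=shot('wrist','rack1.png')
for t in ['weight_a_centre','rack_middle']:
    for d in spotter.look_for('wrist',t):
        P=Rk@np.array(d['centre'])+tk; print(t,round(d['score'],2),P.round(1),proj(im,Rk,tk,P).round()[0])
E
```

```text
3.55 [ 567.2989274  -175.44105556  172.59802945] [-0.017  0.189 -0.738  0.643 -0.213  0.698]
weight_a_centre 0.87 [637.8 -91.   70.9] [139. 216.]
weight_a_centre 0.8 [629.   56.3   8.8] [ 11. 282.]
weight_a_centre 0.68 [841.5 -36.8  25.5] [59. 39.]
weight_a_centre 0.67 [ 816.7 -174.2   18.2] [204.  25.]
weight_a_centre 0.58 [ 475.5 -240.9   19.6] [387. 362.]
rack_middle 0.76 [ 657.4 -201.7   66.5] [277. 151.]
```

View pics/rack1.png

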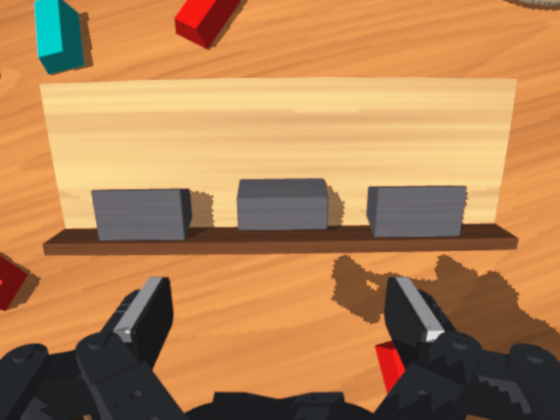

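The wrist view of the rack shows the middle weight at (282,204) with its narrow face out, so that is b. The left one (141,214) and right one (416,211) have their wide faces out, so they are a and c. I'll fit all three together.

```bash
cat > rackfit.py <<'E'
from h import *
from scipy.optimize import minimize
im,Rk,tk=shot('wrist')
m=darkmask(im,140); 
cs=[np.array(v,float) for v in ([141,214],[282,204],[416,211])]
masks=[near(m,c)[0] for c in cs]; print([near(m,c)[1].tolist() for c in cs])
def rackR(yaw): return R.from_euler('z',yaw,degrees=True).as_matrix()@R.from_euler('y',-28,degrees=True).as_matrix()
# rack frame: y along, x uphill, z normal. weight x along rack y.
def pts(q,i):
    M=rackR(q[3]); k=[1,0,-1][i]; up=[-1,1,-1][i]
    W=M@np.c_[[0,1,0],[-up,0,0],[0,0,up]]
    p=q[:3]+M@np.array([0,105*k,0]); return p+(weight((p,W))-p)*q[4]
def cost(v,x0,st):
    q=x0+v*st; c=0
    for i in range(3):
        h=cv2.convexHull((proj(im,Rk,tk,pts(q,i))*16).round().astype(np.int32)); a=np.zeros(m.shape,np.uint8); cv2.fillConvexPoly(a,h,255,cv2.LINE_AA,4)
        c+=np.abs(a/255.-masks[i]).sum()
    return c/masks[0].sum()/3
for fs in (None,.97):
    x0=np.array([617,-190,62,-16.4,.97]); st=np.array([5,5,5,2,0.03 if fs is None else 0.]); v=np.zeros(5)
    for s in (1,.5,.3,.2):
        r=minimize(cost,v,(x0,st),method='Nelder-Mead',options=dict(initial_simplex=np.vstack([v]+[v+s*e for e in np.eye(5)]),maxiter=500,xatol=.003,fatol=1e-5)); v=r.x
    q=x0+v*st; print(q.round(2),r.fun)
f=cv2.cvtColor(np.array(im['frame']),cv2.COLOR_RGB2BGR)
M=rackR(q[3])
for i in range(3):
    V=proj(im,Rk,tk,pts(q,i)); up=[-1,1,-1][i]; print((q[:3]+M@[0,105*[1,0,-1][i],0]).round(1))
    for a in range(8):
        for k in (1,2,4):
            if a^k>a: cv2.line(f,tuple(map(int,V[a].round())),tuple(map(int,V[a^k].round())),(0,255,0),1)
cv2.imwrite('pics/rackfit.png',cv2.resize(f[160:260,60:500],(792,180)))
E
python3 rackfit.py
```

```text
[[96, 189, 99, 51, 4754], [241, 179, 90, 52, 4471], [370, 187, 98, 51, 4738]]
[ 617.68 -192.14   51.64  -15.82    0.96] 0.0478430272684028
[ 618.01 -192.     50.55  -15.82    0.97] 0.050789565580824945
[646.6 -91.   50.6]
[ 618.  -192.    50.6]
[ 589.4 -293.    50.6]
```

View pics/rackfit.png

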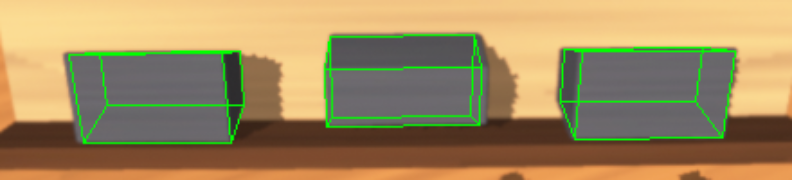

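The fit lies within about 1–2 px of all three weights. I'll compute the grasp for the left one (a), and watch joint 5's margin.

```bash
cat >> h.py <<'E'
def rackR(yaw=-15.82): return R.from_euler('z',yaw,degrees=True).as_matrix()@R.from_euler('y',-28,degrees=True).as_matrix()
RK=np.array([617.8,-192.1,51.2])
def rackgrasp(k,up=8,h=0):
    M=rackR(); p=RK+M@[0,105*k,0]; T=tool(-M[:,2],M[:,1])
    return p+M[:,2]*(up-26.5+h),T
E
python3 - <<'E'
from h import *
print(arm.grip_point_offset)
for h in (70,0):
    p,T=rackgrasp(1,h=h); print(p.round(1)); go(p,T,h)
E
```

```text
18.700000000000003
[623.2 -84.5  96.7]
70 trans [0.215, 1.621, -2.011] rot [-0.034, -0.049, -0.003] rows>= 2.6
[654.8 -93.4  34.9]
0 trans [0.216, 3.021, -2.018] rot [-0.034, -0.049, -0.003] rows>= 3.6
```

>>> jog_arm(
  translation=[
    [0.1,0.3,-1],
    [0.216,0.8,-2.01],
    [0.216,1.4,-2.015],
    [0.216,1.62,-2.015],
    [0.216,1.62,-2.015],
    [0.216,1.62,-2.015],
    [0.216,1.62,-2.015],
    [0.216,1.62,-2.015],
  ],
  rot=[
    [-0.034,-0.05,0],
    [-0.034,-0.05,0],
    [-0.034,-0.05,0],
    [-0.034,-0.05,0],
    [-0.034,-0.05,0],
    [-0.034,-0.05,0],
    [-0.034,-0.05,0],
    [-0.034,-0.05,0],
  ],
  gripper=[1,1,1,1,1,1,1,1],
)

```text
clock: 4.55
position: [630.8, -81.4, 123.7]
ee_rot: [-0.251, -0.656, 0.709, -0.058]
contact_force: [-0.5, 0.4, -0.1]
gripper_width: 85.2
```

```bash
python3 - <<'E'
from h import *
s=arm.read_state();print(s['clock'],s['position'],s['joints'].round(3),s['contact_force'].round(1))
p,T=rackgrasp(1,h=0); go(p,T)
im,Rk,tk=shot('wrist'); 
mk,st=near(darkmask(im,140),proj(im,Rk,tk,[RK+rackR()@[0,105,0]])[0]); print(st)
M=rackR()
def b(q):
    p=RK+M@np.array([q[0],105+q[1],0]); W=M@R.from_euler('z',q[2],degrees=True).as_matrix()@np.c_[[0,1,0],[1,0,0],[0,0,-1.]]
    return p+(weight((p,W))-p)*q[3]
print(fit(im,Rk,tk,mk,b,np.array([0,0,0,.97]),np.array([3,3,2,.03])))
E
```

```text
4.55 [630.82074536 -81.4099235  123.72087753] [ 0.038  0.322 -0.763  1.175 -0.161  0.114] [-0.5  0.4 -0.1]
 trans [0.293, 1.832, 0.074] rot [-0.105, -0.002, 0.301] rows>= 1.9
[ 230  219  115   68 7512]
(array([-0.62344527, -1.12889817,  0.52158428,  0.98686266]), np.float64(0.04124626818861154))
```

Joint 5 hit its limit at a 28° lean. I'll split it: 12° at the rack and the remaining 16° at set-down.

```bash
cat >> h.py <<'E'
LEAN=12
def rackgrasp(k,up=9.5,h=0,lean=LEAN,dx=-0.3,dy=0):
    M=rackR(); p=RK+M@[dx,105*k+dy,0]
    A=R.from_euler('z',-15.82,degrees=True).as_matrix()@R.from_euler('y',-lean,degrees=True).as_matrix()
    T=tool(-A[:,2],A[:,1]); return p+M[:,2]*(up+h)-A[:,2]*26.5,T   # grasp point = p+n*(up+h)
E
python3 - <<'E'
from h import *
for h in (60,0):
    p,T=rackgrasp(1,h=h,dy=-.5); print(p.round(1)); go(p,T,h)
E
```

```text
[619.9 -84.1  86.5]
60 trans [0.498, 0.587, 0.102] rot [-0.104, -0.017, -1.699] rows>= 1.6
[647.  -91.8  33.5]
0 trans [0.448, 1.786, 0.084] rot [-0.104, -0.017, -1.699] rows>= 1.8
```

>>> jog_arm(
  translation=[
    [0.25,0.2,0.05],
    [0.498,0.587,0.102],
    [0.498,0.587,0.102],
    [0.498,0.587,0.102],
    [0.498,0.587,0.102],
    [0.498,0.587,0.102],
    [0.498,0.587,0.102],
  ],
  rot=[
    [-0.05,-0.01,-0.8],
    [-0.104,-0.017,-1.7],
    [-0.104,-0.017,-1.7],
    [-0.104,-0.017,-1.7],
    [-0.104,-0.017,-1.7],
    [-0.104,-0.017,-1.7],
    [-0.104,-0.017,-1.7],
  ],
  gripper=[1,1,1,1,1,1,1],
)

```text
clock: 5.3
position: [620.0, -84.6, 86.9]
ee_rot: [-0.17, -0.686, 0.707, 0.023]
contact_force: [-0.5, 0.2, 0.3]
gripper_width: 85.2
```

```bash
python3 - <<'E'
from h import *
s=arm.read_state();print(s['clock'],s['position'],s['joints'].round(3),s['contact_force'].round(1))
im,Rk,tk=shot('wrist','pre_a.png'); M=rackR()
mk,st=near(darkmask(im,140),proj(im,Rk,tk,[RK+M@[0,105,0]])[0]); print(st)
def b(q):
    p=RK+M@np.array([q[0],105+q[1],0]); W=M@R.from_euler('z',q[2],degrees=True).as_matrix()@np.c_[[0,1,0],[1,0,0],[0,0,-1.]]
    return p+(weight((p,W))-p)*q[3]
print(fit(im,Rk,tk,mk,b,np.array([0,0,0,.97]),np.array([3,3,2,.03])))
for h in (60,0):
    p,T=rackgrasp(1,h=h,dy=-.5); go(p,T,h)
E
```

```text
5.3 [619.97213719 -84.5888787   86.86938263] [ 0.163  0.436 -0.4    0.172 -0.551  0.993] [-0.5  0.2  0.3]
[  205   177   147    83 11426]
(array([-1.73056954, -0.98722469,  0.08381119,  1.00464704]), np.float64(0.045357426938609835))
60 trans [-0.005, 0.007, -0.017] rot [-0.009, -0.001, -0.004] rows>= 0.0
0 trans [-0.335, 1.161, -0.018] rot [-0.009, -0.001, -0.004] rows>= 1.2
```

View pics/pre_a.png

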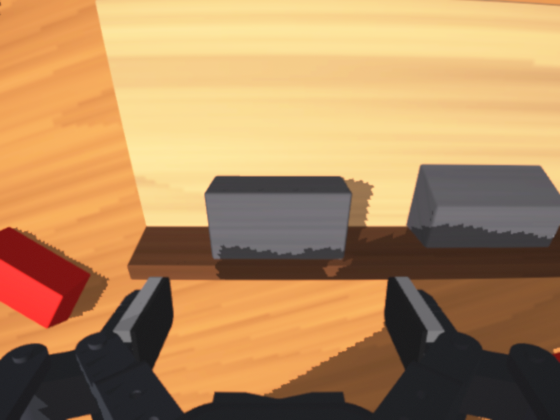

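The view shows weight a between the open fingers, with its wide face spanning (207,193) to (346,258). The fit's scale suggests a height error, so I'll check depth from the corners.

```bash
python3 - <<'E'
from h import *
from scipy.optimize import least_squares
im,Rk,tk=shot('wrist'); M=rackR()
uv=np.array([[207,193],[351,193],[346,259],[213,259],[217,177],[343,177]],float)
# rack frame rel to weight middle: x uphill, y along(+left in image), z out
P=np.array([[20,33,15],[20,-33,15],[-20,-33,15],[-20,33,15],[13,33,-15],[13,-33,-15]],float)
def res(q,n):
    D=R.from_rotvec(np.radians(q[3:6])).as_matrix() if n>3 else np.eye(3)
    return (proj(im,Rk,tk,(RK+M@([0,105,0]+np.array(q[:3]))+(M@D@P.T).T))-uv).ravel()
for n in (3,6):
    r=least_squares(res,np.zeros(n),args=(n,),loss='soft_l1'); print(r.x.round(2),res(r.x,n).round(1))
# silhouette with depth free, scale fixed
mk,_=near(darkmask(im,140),np.array([280.,218]))
for s in (.97,.985,1.):
    def b(q):
        p=RK+M@(np.array([0,105,0])+q[:3]); return p+(weight((p,M@np.c_[[0,1,0],[1,0,0],[0,0,-1.]]))-p)*s
    print(s,fit(im,Rk,tk,mk,b,np.zeros(3),np.array([3,3,3.])))
E
```

```text
[-0.99 -2.04  1.34] [-0.2  0.3  1.2  0.3 -2.5  0.6  2.2  0.6  0.2 -2.1 -1.6 -2.1]
[-1.47 -2.14  1.44 -0.95  1.77  0.57] [-0.5 -0.2  0.5 -0.2 -2.   1.8  2.3  1.3  1.  -0.7 -1.2 -0.8]
0.97 (array([ 1.29473484, -0.99684322,  4.00546873]), np.float64(0.04219551888937301))
0.985 (array([-0.09408778, -0.94195542,  1.97864322]), np.float64(0.041729005640734326))
1.0 (array([-1.22207884, -0.98003414,  0.72160737]), np.float64(0.04204450343540495))
```

>>> jog_arm(
  translation=[
    [-0.16,0.57,-0.01],
    [-0.26,0.93,-0.02],
    [-0.3,1.07,-0.02],
    [-0.32,1.145,-0.02],
    [-0.32,1.145,-0.02],
    [-0.32,1.145,-0.02],
    [-0.32,1.145,-0.02],
  ],
  rot=[
    [0,0,0],
    [0,0,0],
    [0,0,0],
    [0,0,0],
    [0,0,0],
    [0,0,0],
    [0,0,0],
  ],
  gripper=[1,1,1,1,1,1,1],
)

```text
clock: 6.1
position: [646.1, -91.4, 35.0]
ee_rot: [-0.171, -0.686, 0.707, 0.023]
contact_force: [0.0, 0.6, -1.1]
gripper_width: 85.2
```

>>> jog_arm(
  translation=[
    [0,0,0],
    [0,0,0],
    [0,0,0],
    [0,0,0],
    [0,0,0],
    [0,0,0],
  ],
  rot=[
    [0,0,0],
    [0,0,0],
    [0,0,0],
    [0,0,0],
    [0,0,0],
    [0,0,0],
  ],
  gripper=[0.85,0.8,0.75,0.6,0.3,0],
)

```text
clock: 6.7
position: [646.1, -91.4, 36.0]
ee_rot: [-0.171, -0.686, 0.707, 0.023]
contact_force: [-3.5, 1.5, 6.2]
gripper_width: 65.2
```

>>> jog_arm(
  translation=[
    [0.02,-0.1,0],
    [0.08,-0.3,0],
    [0.2,-0.7,0],
    [0.4,-1.4,0],
    [0.6,-2,0],
    [0.8,-2.6,0],
    [0.8,-2.6,0],
    [0.8,-2.6,0],
  ],
  rot=[
    [0,0,0],
    [0,0,0],
    [0,0,0],
    [0,0,0],
    [0,0,0],
    [0,0,0],
    [0,0,0],
    [0,0,0],
  ],
  gripper=[0,0,0,0,0,0,0,0],
)

```text
clock: 7.5
position: [581.0, -73.1, 154.4]
ee_rot: [-0.17, -0.686, 0.707, 0.023]
contact_force: [-0.7, -0.3, -7.0]
gripper_width: 65.4
```

```bash
python3 - <<'E'
from h import *
s=arm.read_state();print(s['clock'],s['position'],s['joints'].round(3),s['contact_force'].round(1),s['wrist_torque'].round(2),s['gripper_width'])
im,Rk,tk=shot('wrist','held_a.png')
E
```

```text
7.5 [581.04609742 -73.06869686 154.44602559] [ 0.199  0.294 -0.414  0.153 -0.681  0.985] [-0.7 -0.3 -7. ] [0.18 0.82 0.07] 65.3876820348747
```

View pics/held_a.png

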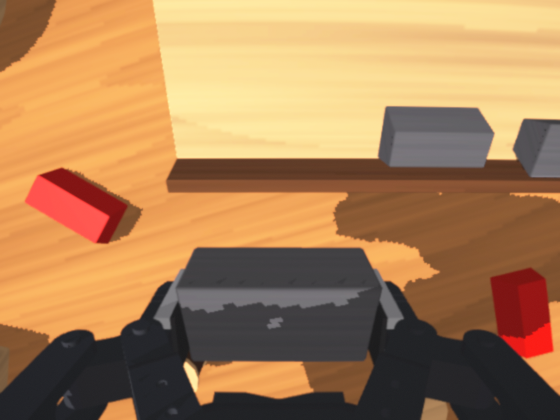

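The picture shows weight a held between the fingers, its wide-face edges at rows 290 and 360 and its far bottom edge at row 248. I'll get its pose in the hand from those corners.

```bash
cat >> h.py <<'E'
from scipy.optimize import least_squares
def inhand(im,uv,wideout=True,w=None,scale=1.0):
    """uv: top-edge L,R of outer face; bottom-edge R,L of outer face; far uphill edge L,R. -> [tx,ty,tz,roll deg] in tool frame"""
    T=np.array(im['T_tool_cam']); Rk,tk=T[:3,:3],T[:3,3]; uv=np.array(uv,float)
    o,f=(20,13) if wideout else (13,20)
    P=np.array([[o,33,15],[o,-33,15],[-o,-33,15],[-o,33,15],[f,33,-15],[f,-33,-15]],float)*scale
    sgn=1 if ray(im,Rk,uv[:1])[0]@[0,0,1]>ray(im,Rk,uv[1:2])[0]@[0,0,1] else -1
    def res(q):
        c,s=np.cos(np.radians(q[3])),np.sin(np.radians(q[3]))
        n=np.array([s,-c,0]); xu=np.array([-c,-s,0]); 
        return (proj(im,Rk,tk,np.array(q[:3])+P[:,:1]*xu+P[:,1:2]*np.array([0,0,sgn])+P[:,2:]*n)-uv).ravel()
    r=least_squares(res,[0,-20,0,16],loss='soft_l1'); return r.x,res(r.x)
E
python3 - <<'E'
from h import *
im,Rk,tk=shot('wrist')
uv=[[180,290],[382,289],[370,360],[190,360],[198,248],[360,248]]
for s in (1,.98): q,e=inhand(im,uv,scale=s); print(q.round(2),e.round(1))
g=np.array(im['frame'])
E
```

```text
[ -1.28 -15.94   0.83  15.97] [-0.3 -0.6 -0.9  0.5 -5.6  1.2  5.6  1.1  0.3 -1.   1.7 -1. ]
[ -2.84 -18.48   0.81  15.97] [-0.3 -0.6 -0.9  0.5 -5.6  1.2  5.6  1.1  0.3 -1.   1.7 -1. ]
```

```bash
cat >> h.py <<'E'
BASE=np.array([492.0,322.6,60.]); YAW=-11.7
ez=np.array([0,0,1.])
def ax(yaw): 
    a=np.radians(yaw); return np.array([np.cos(a),np.sin(a),0]),np.array([-np.sin(a),np.cos(a),0])
def place(mid,xup,W,roll=16.):
    c,s=np.cos(np.radians(roll)),np.sin(np.radians(roll)); x=s*ez-c*xup; y=-c*ez-s*xup
    T=np.c_[x,y,np.cross(x,y)]; return np.array(mid)-T@np.array(W),T
def go2(p,T,label=''):   # no flip
    Rc,pc=cur(); t=Rc.T@(np.array(p)-pc)/50; r=R.from_matrix(Rc.T@T).as_rotvec(degrees=True)/8
    print(label,'p',np.round(p,1),'trans',t.round(3).tolist(),'rot',r.round(3).tolist(),'|rot|deg',round(8*np.linalg.norm(r)))
E
python3 - <<'E'
from h import *
u,n=ax(YAW); W=(-2.6,-18.1,0)
p,T=place(BASE-40*n+[0,0,40],n,W); go2(p,T)
E
```

```text
p [482.4 276.1  83.3] trans [4.009, 0.562, -6.187] rot [0.413, -11.855, -2.65] |rot|deg 97
```

>>> jog_arm(
  translation=[
    [0.2,-0.6,-0.4],
    [0.5,-0.8,-1],
    [1,-0.8,-1.8],
    [1.5,-0.8,-2.6],
    [2,-0.8,-3.4],
    [2.5,-0.8,-4.2],
    [3,-0.8,-5],
    [3.5,-0.8,-5.6],
    [4.0,-0.8,-6.1],
    [4.0,-0.8,-6.18],
    [4.0,-0.6,-6.18],
    [4.0,-0.3,-6.18],
    [4.0,0,-6.18],
    [4.0,0.2,-6.18],
    [4.0,0.2,-6.18],
    [4.0,0.2,-6.18],
    [4.0,0.2,-6.18],
  ],
  rot=[
    [0,-0.4,-0.1],
    [0.05,-1.2,-0.3],
    [0.1,-2.2,-0.5],
    [0.12,-3.2,-0.7],
    [0.15,-4.2,-0.95],
    [0.18,-5.2,-1.15],
    [0.22,-6.2,-1.4],
    [0.25,-7.2,-1.6],
    [0.29,-8.2,-1.83],
    [0.32,-9.2,-2.05],
    [0.36,-10.2,-2.28],
    [0.39,-11.2,-2.5],
    [0.413,-11.855,-2.65],
    [0.413,-11.855,-2.65],
    [0.413,-11.855,-2.65],
    [0.413,-11.855,-2.65],
    [0.413,-11.855,-2.65],
  ],
  gripper=[0,0,0,0,0,0,0,0,0,0,0,0,0,0,0,0,0],
)

```text
clock: 9.3
position: [479.6, 277.0, 101.8]
ee_rot: [0.517, -0.481, 0.605, -0.366]
contact_force: [-1.0, 0.8, -6.3]
gripper_width: 65.1
```

```bash
python3 - <<'E'
from h import *
s=arm.read_state();print(s['clock'],s['position'],s['joints'].round(3),s['contact_force'].round(1),s['wrist_torque'].round(2),s['gripper_width'])
u,n=ax(YAW); W=(-2.6,-18.1,0)
p,T=place(BASE-40*n+[0,0,40],n,W); go2(p,T)
im,Rk,tk=shot('wrist','hov_a.png')
E
```

```text
9.3 [479.60224275 276.98055138 101.81755119] [ 0.886  0.49  -0.261  0.146 -1.071  1.965] [-1.   0.8 -6.3] [ 0.94 -0.13 -0.03] 65.05376541895917
 p [482.4 276.1  83.3] trans [-0.096, 0.358, 0.057] rot [-0.006, -0.009, -0.012] |rot|deg 0
```

View pics/hov_a.png

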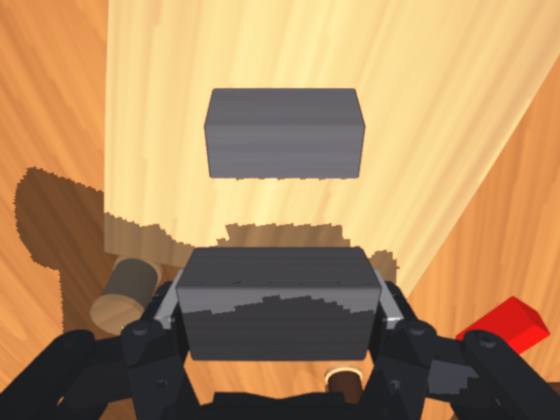

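The picture shows the base weight (205–365, 88–180) ahead of the held weight, nearly parallel. I'll refit the base in this same view.

```bash
python3 - <<'E'
from h import *
im,Rk,tk=shot('wrist')
for sc in (None,.97,.985):
    mk,st=near(darkmask(im,150),np.array([285.,135])); 
    f=lambda q:(lambda p:p+(weight((p,R.from_euler('z',q[2],degrees=True).as_matrix()))-p)*(q[3] if sc is None else sc))(np.array([q[0],q[1],60]))
    x0=[492,322.6,-11.7]+([.97] if sc is None else []); st_=[3,3,3]+([.03] if sc is None else [])
    print(sc,fit(im,Rk,tk,mk,f,np.array(x0),np.array(st_)))
q,e=inhand(im,[[180,289],[382,289],[370,360],[190,360],[198,248],[362,248]],scale=.98);print(q.round(2),e.round(1))
x=np.array([492,322.6,60]); print(proj(im,Rk,tk,weight((x,R.from_euler('z',-11.7,degrees=True).as_matrix()))).round().tolist())
E
```

```text
None (array([491.70441475, 323.12759601, -11.25848219,   0.95914647]), np.float64(0.041034257916703044))
0.97 (array([491.54053115, 322.36603181, -12.22252117]), np.float64(0.043964051764967246))
0.985 (array([491.45091683, 321.64514321, -11.44445825]), np.float64(0.06447909732518896))
[ -3.01 -18.72   0.81  15.82] [-0.3 -0.1 -0.2  0.  -5.   1.3  5.6  1.2  0.4 -1.3  0.2 -1.2]
[[220.0, 163.0], [210.0, 180.0], [213.0, 86.0], [203.0, 124.0], [347.0, 163.0], [360.0, 180.0], [356.0, 86.0], [367.0, 124.0]]
```

```bash
cat >> h.py <<'E'
BASE=np.array([491.5,322.6,60.]); YAW=-11.6
E
python3 - <<'E'
from h import *
u,n=ax(YAW); W=(-2.8,-18.4,0)
for l,z in((35.5,12),(35.5,2),(33,1)):
    p,T=place(BASE-l*n+[0,0,z],n,W); go2(p,T,(l,z))
E
```

```text
(35.5, 12) p [482.8 280.2  55.1] trans [-0.331, 0.883, 0.05] rot [-0.003, -0.019, -0.014] |rot|deg 0
(35.5, 2) p [482.8 280.2  45.1] trans [-0.385, 1.075, 0.05] rot [-0.003, -0.019, -0.014] |rot|deg 0
(33, 1) p [483.3 282.7  44.1] trans [-0.439, 1.081, 0.05] rot [-0.003, -0.019, -0.014] |rot|deg 0
```

>>> jog_arm(
  translation=[
    [-0.12,0.3,0.03],
    [-0.25,0.65,0.05],
    [-0.33,0.88,0.05],
    [-0.36,0.98,0.05],
    [-0.375,1.03,0.05],
    [-0.385,1.06,0.05],
    [-0.385,1.06,0.05],
    [-0.385,1.06,0.05],
  ],
  rot=[
    [0,0,0],
    [0,-0.02,-0.01],
    [0,-0.02,-0.01],
    [0,-0.02,-0.01],
    [0,-0.02,-0.01],
    [0,-0.02,-0.01],
    [0,-0.02,-0.01],
    [0,-0.02,-0.01],
  ],
  gripper=[0,0,0,0,0,0,0,0],
)

```text
clock: 10.2
position: [483.1, 280.7, 46.4]
ee_rot: [0.518, -0.48, 0.605, -0.367]
contact_force: [0.6, 0.1, -5.6]
gripper_width: 64.6
```

```bash
python3 - <<'E'
from h import *
s=arm.read_state();print(s['clock'],s['position'],s['contact_force'].round(1),s['wrist_torque'].round(2))
u,n=ax(YAW); W=(-2.8,-18.4,0)
for l,z in((35.5,0),(33,1)):
    p,T=place(BASE-l*n+[0,0,z],n,W); go2(p,T,(l,z))
im,Rk,tk=shot('wrist','nest1.png')
f=cv2.imread('pics/nest1.png')[130:380,140:420]; cv2.imwrite('pics/nest1z.png',cv2.resize(f,None,fx=2,fy=2))
E
```

```text
10.2 [483.11166903 280.65029098  46.38823736] [ 0.6  0.1 -5.6] [ 1.02 -0.12 -0.03]
(35.5, 0) p [482.8 280.2  43.1] trans [-0.009, 0.066, -0.004] rot [-0.008, 0.001, -0.011] |rot|deg 0
(33, 1) p [483.3 282.7  44.1] trans [-0.051, 0.033, -0.004] rot [-0.008, 0.001, -0.011] |rot|deg 0
```

View pics/nest1z.png

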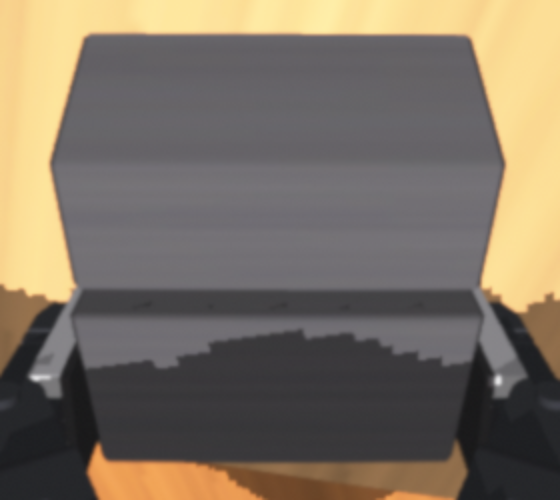

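The view shows the held weight just beside the base, with end centres at columns 278 and 278 of the zoomed crop, so the ends are in line. Next I lower to contact and then close sideways.

>>> jog_arm(
  translation=[
    [-0.005,0.02,0],
    [-0.008,0.04,0],
    [-0.01,0.05,0],
    [-0.01,0.05,0],
  ],
  rot=[
    [0,0,0],
    [0,0,0],
    [0,0,0],
    [0,0,0],
  ],
  gripper=[0,0,0,0],
)

```text
clock: 10.65
position: [483.0, 280.3, 43.7]
ee_rot: [0.518, -0.48, 0.605, -0.367]
contact_force: [-0.3, 0.6, -5.2]
gripper_width: 64.9
```

>>> jog_arm(
  translation=[
    [-0.005,0.02,0],
    [-0.005,0.025,0],
    [-0.005,0.025,0],
  ],
  rot=[
    [0,0,0],
    [0,0,0],
    [0,0,0],
  ],
  gripper=[0,0,0],
)

```text
clock: 10.95
position: [482.9, 280.2, 42.3]
ee_rot: [0.518, -0.48, 0.605, -0.367]
contact_force: [-0.0, 0.2, -6.1]
gripper_width: 65.2
```

>>> jog_arm(
  translation=[
    [-0.005,0.02,0],
    [-0.006,0.025,0],
    [-0.006,0.025,0],
  ],
  rot=[
    [0,0,0],
    [0,0,0],
    [0,0,0],
  ],
  gripper=[0,0,0],
)

```text
clock: 11.25
position: [483.0, 280.3, 41.8]
ee_rot: [0.518, -0.48, 0.605, -0.367]
contact_force: [-3.3, 0.8, 1.1]
gripper_width: 65.3
```

>>> jog_arm(
  translation=[
    [-0.005,0.02,0],
    [-0.006,0.025,0],
    [-0.006,0.025,0],
  ],
  rot=[
    [0,0,0],
    [0,0,0],
    [0,0,0],
  ],
  gripper=[0,0,0],
)

```text
clock: 11.55
position: [483.1, 280.3, 41.8]
ee_rot: [0.518, -0.48, 0.605, -0.367]
contact_force: [-2.8, -0.3, 6.0]
gripper_width: 65.3
```

>>> jog_arm(
  translation=[
    [0.004,-0.012,0],
    [-0.016,-0.018,0],
    [-0.035,-0.023,0],
    [-0.035,-0.023,0],
    [-0.035,-0.023,0],
  ],
  rot=[
    [0,0,0],
    [0,0,0],
    [0,0,0],
    [0,0,0],
    [0,0,0],
  ],
  gripper=[0,0,0,0,0],
)

```text
clock: 12.05
position: [483.0, 281.0, 42.0]
ee_rot: [0.519, -0.48, 0.605, -0.366]
contact_force: [-0.3, -5.4, -3.1]
gripper_width: 65.3
```

>>> jog_arm(
  translation=[
    [-0.01,-0.003,0],
    [-0.019,-0.005,0],
    [-0.019,-0.005,0],
  ],
  rot=[
    [0,0,0],
    [0,0,0],
    [0,0,0],
  ],
  gripper=[0,0,0],
)

```text
clock: 12.35
position: [483.0, 281.4, 41.9]
ee_rot: [0.52, -0.48, 0.605, -0.365]
contact_force: [0.2, -5.2, -2.3]
gripper_width: 65.0
```

```bash
python3 - <<'E'
from h import *
s=arm.read_state();print(s['clock'],s['position'],s['contact_force'].round(1),s['wrist_torque'].round(2))
im,Rk,tk=shot('wrist','nest2.png')
g=cv2.cvtColor(np.array(im['frame']),cv2.COLOR_RGB2GRAY).astype(int)
print(g[255:320,280].tolist()); print(g[255:320,250].tolist())
mk,_=near(darkmask(im,150),np.array([280.,200])); 
for r in (155,175,205,235,260): print(r,np.where(mk[r])[0][[0,-1]])
E
```

```text
12.35 [482.99759947 281.35982939  41.94270673] [ 0.2 -5.2 -2.3] [-0.64 -0.22  0.06]
[112, 114, 115, 115, 113, 113, 114, 115, 115, 115, 113, 113, 113, 112, 112, 112, 113, 113, 112, 112, 112, 112, 111, 111, 112, 112, 111, 112, 112, 108, 90, 69, 68, 81, 92, 101, 107, 109, 111, 112, 112, 112, 106, 85, 63, 57, 57, 57, 57, 57, 56, 55, 57, 58, 57, 57, 58, 57, 57, 57, 57, 56, 57, 56, 56]
[112, 113, 115, 114, 113, 113, 114, 115, 114, 114, 113, 113, 112, 112, 112, 112, 112, 113, 113, 112, 112, 112, 112, 111, 111, 112, 112, 112, 112, 107, 91, 75, 75, 85, 93, 101, 108, 110, 112, 112, 112, 111, 111, 112, 111, 111, 111, 101, 79, 62, 57, 56, 55, 58, 57, 58, 57, 57, 57, 57, 58, 58, 57, 56, 57]
155 [181 376]
175 [175 383]
205 [166 391]
235 [165 393]
260 [170 387]
```

Contact force is a steady 5 N sideways, so it is snug. I'll lower the last half millimetre, release and retreat.

>>> jog_arm(
  translation=[
    [-0.002,0.01,0],
    [-0.004,0.015,0],
    [-0.004,0.015,0],
    [-0.004,0.015,0],
    [-0.004,0.015,0],
    [-0.004,0.01,0],
    [-0.004,0.01,0],
    [-0.004,0.01,0],
  ],
  rot=[
    [0,0,0],
    [0,0,0],
    [0,0,0],
    [0,0,0],
    [0,0,0],
    [0,0,0],
    [0,0,0],
    [0,0,0],
  ],
  gripper=[0,0,0,0.78,0.82,0.9,1,1],
)

```text
clock: 13.2
position: [483.3, 281.9, 41.4]
ee_rot: [0.519, -0.48, 0.605, -0.366]
contact_force: [0.4, 0.0, -0.2]
gripper_width: 85.4
```

>>> jog_arm(
  translation=[
    [0,-0.1,0],
    [0,-0.4,0],
    [0,-1,0],
    [0,-1.8,0],
    [0,-2.4,0],
    [0,-2.4,0],
    [0,-2.4,0],
  ],
  rot=[
    [0,0,0],
    [0,0,0],
    [0,0,0],
    [0,0,0],
    [0,0,0],
    [0,0,0],
    [0,0,0],
  ],
  gripper=[1,1,1,1,1,1,1],
)

```text
clock: 13.9
position: [489.9, 315.0, 157.5]
ee_rot: [0.519, -0.48, 0.605, -0.367]
contact_force: [-0.5, 0.1, -0.3]
gripper_width: 85.0
```

```bash
cat > pair.py <<'E'
from h import *
def square(im,Rk,tk,c0,yaw0,z,uv=None):
    """fit 66x66 layer from its top plane silhouette box z..z+30 (outer sides vertical-ish: use real shapes)"""
    mk,_=near(darkmask(im,150),proj(im,Rk,tk,[[c0[0],c0[1],z+10]])[0])
    def b(q):
        u,n=ax(q[2]); p=np.array([q[0],q[1],z]); Rw=np.c_[u,n,ez]
        return p+(np.vstack([weight((p+16.5*n,Rw)),weight((p-16.5*n,Rw@np.diag([1,-1,-1.])))])-p)*q[3]
    return fit(im,Rk,tk,mk,b,np.array([*c0,yaw0,.98]),np.array([3,3,3,.02])),mk
E
python3 - <<'E'
from pair import *
s=arm.read_state();print(s['clock'],s['position'],s['contact_force'].round(1),s['joints'].round(2))
im,Rk,tk=shot('wrist','pair1.png'); u,n=ax(YAW); c=BASE-16.5*n
(x,f),mk=square(im,Rk,tk,c[:2],YAW,60); print(x,f)
E
```

```text
13.9 [489.88975041 315.00066684 157.45448856] [-0.5  0.1 -0.3] [ 0.91  0.48 -0.11  0.13 -1.23  1.97]
[488.24523254 307.45076916 -11.66158243   0.95973661] 0.011191851367869026
```

View pics/pair1.png

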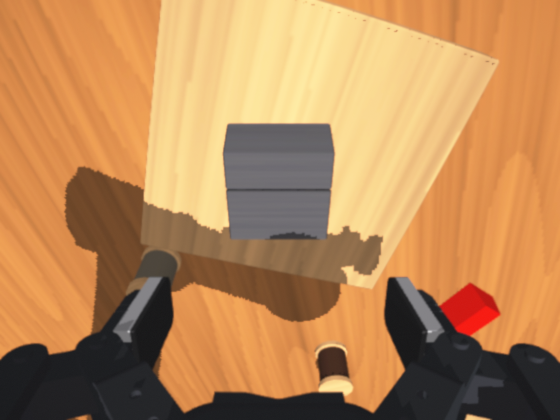

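The pair is nested on the board with its seam at row 189 and outer ends in line, and the centre measures about (488.2,307.4). I'll go back for b.

```bash
cat >> h.py <<'E'
PC=np.array([488.3,307.0,60.])
_A=R.from_euler('z',-15.82,degrees=True).as_matrix()@R.from_euler('y',-12,degrees=True).as_matrix()
_T=tool(-_A[:,2],-_A[:,1])
_est=np.array([646.1,-91.4,36.0])+_T@[-2.8,-19.7,0]-rackR()@[0,105,0]
E
python3 - <<'E'
from h import *
import h
Rc,pc=cur(); print('RK est from grip',h._est, 'toolz check',h._T.round(2).tolist())
h.RK[:]=h._est
for hh in (100,60,0):
    p,T=rackgrasp(0,h=hh,up=9,dx=0,dy=-1); print(p.round(1)); go(p,T,hh)
E
```

```text
RK est from grip [ 616.16966266 -192.05295069   55.85166047] toolz check [[-0.94, 0.2, -0.27], [0.27, -0.06, -0.96], [-0.21, -0.98, 0.0]]
[ 572.  -180.6  126.2]
100 trans [8.827, 3.179, 3.607] rot [2.608, -10.402, 0.414] rows>= 10.1
[ 590.  -185.7   90.9]
60 trans [8.657, 3.865, 3.982] rot [2.608, -10.402, 0.414] rows>= 10.3
[ 617.1 -193.4   37.9]
0 trans [8.403, 4.895, 4.544] rot [2.608, -10.402, 0.414] rows>= 10.7
```

```bash
cat >> h.py <<'E'
RK=_est.copy()
E
python3 - <<'E'
from h import *
F=np.diag([-1,1,-1])
for hh in (100,60,0):
    p,T=rackgrasp(0,h=hh,up=9,dx=0,dy=-1); go2(p,T@F,hh); print(T[:,2])
E
```

```text
100 p [ 572.  -180.6  126.2] trans [8.827, 3.179, 3.607] rot [-0.426, 11.866, 2.682] |rot|deg 97
[ 2.72616108e-01  9.62122891e-01 -2.23782324e-18]
60 p [ 590.  -185.7   90.9] trans [8.657, 3.865, 3.982] rot [-0.426, 11.866, 2.682] |rot|deg 97
[ 2.72616108e-01  9.62122891e-01 -2.23782324e-18]
0 p [ 617.1 -193.4   37.9] trans [8.403, 4.895, 4.544] rot [-0.426, 11.866, 2.682] |rot|deg 97
[ 2.72616108e-01  9.62122891e-01 -2.23782324e-18]
```

>>> jog_arm(
  translation=[
    [0.2,-0.3,0.1],
    [0.9,0,0.4],
    [1.8,0.3,0.75],
    [2.7,0.6,1.1],
    [3.6,0.9,1.45],
    [4.5,1.3,1.8],
    [5.4,1.6,2.2],
    [6.3,2,2.6],
    [7.2,2.4,3],
    [8.1,2.8,3.3],
    [8.83,3.18,3.6],
    [8.83,3.18,3.6],
    [8.66,3.86,3.98],
    [8.66,3.86,3.98],
    [8.66,3.86,3.98],
    [8.66,3.86,3.98],
    [8.66,3.86,3.98],
    [8.66,3.86,3.98],
  ],
  rot=[
    [0,0.3,0.07],
    [-0.05,1.2,0.3],
    [-0.08,2.2,0.5],
    [-0.11,3.2,0.7],
    [-0.15,4.2,0.95],
    [-0.19,5.2,1.2],
    [-0.22,6.2,1.4],
    [-0.26,7.2,1.6],
    [-0.3,8.2,1.85],
    [-0.33,9.2,2.1],
    [-0.37,10.2,2.3],
    [-0.4,11.2,2.5],
    [-0.426,11.866,2.682],
    [-0.426,11.866,2.682],
    [-0.426,11.866,2.682],
    [-0.426,11.866,2.682],
    [-0.426,11.866,2.682],
    [-0.426,11.866,2.682],
  ],
  gripper=[1,1,1,1,1,1,1,1,1,1,1,1,1,1,1,1,1,1],
)

```text
clock: 15.75
position: [590.4, -185.3, 92.5]
ee_rot: [-0.17, -0.686, 0.707, 0.023]
contact_force: [0.4, 1.3, 0.4]
gripper_width: 85.1
```

```bash
python3 - <<'E'
from h import *
s=arm.read_state();print(s['clock'],s['position'],s['joints'].round(3),s['contact_force'].round(1))
F=np.diag([-1,1,-1])
for hh in (60,0):
    p,T=rackgrasp(0,h=hh,up=9,dx=0,dy=-1); go2(p,T@F,hh)
im,Rk,tk=shot('wrist','pre_b.png'); M=rackR()
mk,st=near(darkmask(im,150),proj(im,Rk,tk,[RK])[0]); print(st)
for s in (.97,.985):
  for z in (0,-3):
    def b(q):
        p=RK+M@np.array([q[0],q[1],z]); return p+(weight((p,M@R.from_euler('z',q[2],degrees=True).as_matrix()@np.c_[[0,1,0],[-1,0,0],[0,0,1.]]))-p)*s
    print(s,z,fit(im,Rk,tk,mk,b,np.zeros(3),np.array([3,3,2.])))
E
```

```text
15.75 [ 590.39504265 -185.31942095   92.50407061] [-0.018  0.418 -0.387  0.1   -0.563  1.234] [0.4 1.3 0.4]
60 p [ 590.  -185.7   90.9] trans [0.012, 0.031, 0.009] rot [0.004, 0.007, -0.014] |rot|deg 0
0 p [ 617.1 -193.4   37.9] trans [-0.317, 1.185, 0.01] rot [0.004, 0.007, -0.014] |rot|deg 0
[  210   163   139    82 10918]
0.97 0 (array([ 1.54749882, -1.03139806, -0.22175225]), np.float64(0.03679851767284232))
0.97 -3 (array([-0.84573805, -1.18749871,  0.24101172]), np.float64(0.03963616218361431))
0.985 0 (array([ 0.23735781, -1.05002934,  0.53836658]), np.float64(0.04522908000483589))
0.985 -3 (array([-0.92830008, -1.04797582, -0.61467875]), np.float64(0.036437581670349516))
```

>>> jog_arm(
  translation=[
    [-0.15,0.57,0.01],
    [-0.25,0.93,0.01],
    [-0.3,1.1,0.01],
    [-0.317,1.185,0.01],
    [-0.317,1.185,0.01],
    [-0.317,1.185,0.01],
  ],
  rot=[
    [0,0,0],
    [0,0,0],
    [0,0,0],
    [0,0,0],
    [0,0,0],
    [0,0,0],
  ],
  gripper=[1,1,1,1,1,1],
)

```text
clock: 16.4
position: [617.2, -193.3, 38.5]
ee_rot: [-0.171, -0.686, 0.707, 0.022]
contact_force: [-1.0, -0.3, 0.4]
gripper_width: 85.5
```

>>> jog_arm(
  translation=[
    [0,0,0],
    [0,0,0],
    [0,0,0],
    [0,0,0],
    [0,0,0],
    [0,0,0],
  ],
  rot=[
    [0,0,0],
    [0,0,0],
    [0,0,0],
    [0,0,0],
    [0,0,0],
    [0,0,0],
  ],
  gripper=[0.85,0.8,0.75,0.6,0.3,0],
)

```text
clock: 17.0
position: [617.4, -193.3, 39.7]
ee_rot: [-0.171, -0.686, 0.707, 0.022]
contact_force: [-3.0, 2.3, 4.9]
gripper_width: 64.9
```

>>> jog_arm(
  translation=[
    [0.02,-0.1,0],
    [0.08,-0.3,0],
    [0.2,-0.7,0],
    [0.4,-1.4,0],
    [0.6,-2,0],
    [0.8,-2.6,0],
    [0.8,-2.6,0],
    [0.8,-2.6,0],
  ],
  rot=[
    [0,0,0],
    [0,0,0],
    [0,0,0],
    [0,0,0],
    [0,0,0],
    [0,0,0],
    [0,0,0],
    [0,0,0],
  ],
  gripper=[0,0,0,0,0,0,0,0],
)

```text
clock: 17.8
position: [552.0, -175.0, 158.2]
ee_rot: [-0.171, -0.687, 0.706, 0.022]
contact_force: [-0.4, 1.0, -5.2]
gripper_width: 65.3
```

```bash
python3 - <<'E'
from h import *
s=arm.read_state();print(s['clock'],s['position'],s['joints'].round(3),s['contact_force'].round(1),s['wrist_torque'].round(2),s['gripper_width'])
im,Rk,tk=shot('wrist','held_b.png')
g=cv2.imread('pics/held_b.png')[230:380,150:410]; cv2.imwrite('pics/held_bz.png',cv2.resize(g,None,fx=3,fy=3))
u,n=ax(YAW)
p,T=place(PC+16.5*u+[0,0,30+40],u,(-2.8,-19.7,0)); go2(p,T)
E
```

```text
17.8 [ 552.04425642 -174.99024577  158.16340845] [ 0.002  0.278 -0.404  0.089 -0.686  1.23 ] [-0.4  1.  -5.2] [ 0.23  0.72 -0.  ] 65.30701943552297
 p [496.5 305.3 111.8] trans [3.789, 0.121, -8.943] rot [0.023, -0.528, -3.505] |rot|deg 28
```

View pics/held_bz.png

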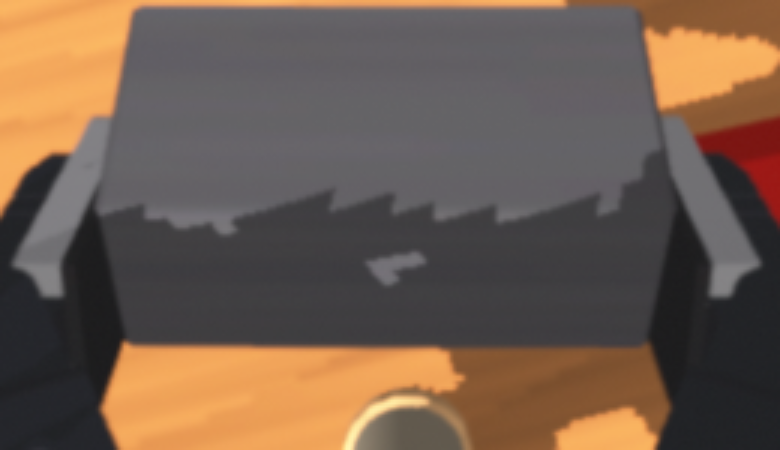

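The crop shows b held with its narrow face toward the gripper and corners near (182,298), (374,297), (192,344), (367,345), (195,233) and (363,233).

```bash
python3 - <<'E'
from h import *
im,Rk,tk=shot('wrist')
for s in (.98,.97,1):
    q,e=inhand(im,[[182.3,298],[374,297],[366.7,345],[191.7,344],[195,232.7],[363.3,232.7]],wideout=False,scale=s);print(q.round(2),e.round(1))
u,n=ax(YAW)
for z in (70,40):
    p,T=place(PC+16.5*u+[0,0,z],u,(-3.5,-16.7,0)); go2(p,T,z)
E
```

```text
[ -3.31 -16.5    0.2   14.13] [ 0.1 -0.4  0.6  0.7 -2.   1.1  0.5  2.   1.  -2.5 -2.3 -2.4]
[ -4.08 -17.78   0.2   14.13] [ 0.1 -0.4  0.6  0.7 -2.   1.1  0.5  2.   1.  -2.5 -2.3 -2.4]
[ -1.77 -13.92   0.2   14.13] [ 0.1 -0.4  0.6  0.7 -2.   1.1  0.5  2.   1.  -2.5 -2.3 -2.4]
70 p [496.7 305.3 114.9] trans [3.772, 0.05, -8.945] rot [0.02, -0.528, -3.498] |rot|deg 28
40 p [496.7 305.3  84.9] trans [3.897, 0.637, -8.945] rot [0.02, -0.528, -3.498] |rot|deg 28
```

>>> jog_arm(
  translation=[
    [0.1,-0.2,-0.4],
    [0.5,-0.4,-1.2],
    [0.9,-0.5,-2.1],
    [1.3,-0.5,-3],
    [1.7,-0.5,-3.9],
    [2.1,-0.5,-4.8],
    [2.5,-0.5,-5.7],
    [2.9,-0.5,-6.6],
    [3.2,-0.5,-7.5],
    [3.5,-0.4,-8.4],
    [3.77,-0.3,-8.945],
    [3.77,-0.1,-8.945],
    [3.77,0.05,-8.945],
    [3.77,0.05,-8.945],
    [3.77,0.05,-8.945],
  ],
  rot=[
    [0,0,0],
    [0,0,-0.3],
    [0,-0.1,-0.7],
    [0,-0.2,-1.1],
    [0,-0.25,-1.5],
    [0.01,-0.3,-1.9],
    [0.01,-0.35,-2.3],
    [0.02,-0.4,-2.7],
    [0.02,-0.5,-3.1],
    [0.02,-0.528,-3.5],
    [0.02,-0.528,-3.5],
    [0.02,-0.528,-3.5],
    [0.02,-0.528,-3.5],
    [0.02,-0.528,-3.5],
    [0.02,-0.528,-3.5],
  ],
  gripper=[0,0,0,0,0,0,0,0,0,0,0,0,0,0,0],
)

```text
clock: 19.4
position: [497.0, 304.0, 114.5]
ee_rot: [-0.027, 0.706, -0.687, -0.169]
contact_force: [0.8, 0.2, -5.5]
gripper_width: 65.2
```

```bash
python3 - <<'E'
from h import *
s=arm.read_state();print(s['clock'],s['position'],s['joints'].round(3),s['contact_force'].round(1),s['gripper_width'])
u,n=ax(YAW)
for z in (33,31,29):
    p,T=place(PC+16.5*u+[0,0,z],u,(-3.5,-16.7,0)); go2(p,T,z)
shot('wrist','hov_b.png')
E
```

```text
19.4 [497.00200977 304.03410373 114.47625581] [ 0.705  0.526 -0.014 -0.234 -1.216  0.763] [ 0.8  0.2 -5.5] 65.18763013467724
33 p [496.7 305.3  77.9] trans [-0.191, 0.706, -0.024] rot [-0.006, -0.011, 0.004] |rot|deg 0
31 p [496.7 305.3  75.9] trans [-0.202, 0.745, -0.024] rot [-0.006, -0.011, 0.004] |rot|deg 0
29 p [496.7 305.3  73.9] trans [-0.213, 0.783, -0.024] rot [-0.006, -0.011, 0.004] |rot|deg 0
```

No more pictures can be viewed, so I continue on measurements and force alone.

>>> jog_arm(
  translation=[
    [-0.08,0.3,-0.02],
    [-0.15,0.55,-0.024],
    [-0.18,0.66,-0.024],
    [-0.195,0.72,-0.024],
    [-0.195,0.72,-0.024],
    [-0.195,0.72,-0.024],
  ],
  rot=[
    [0,0,0],
    [0,-0.01,0],
    [0,-0.01,0],
    [0,-0.01,0],
    [0,-0.01,0],
    [0,-0.01,0],
  ],
  gripper=[0,0,0,0,0,0],
)

```text
clock: 20.05
position: [497.2, 305.8, 78.1]
ee_rot: [-0.027, 0.707, -0.687, -0.168]
contact_force: [-1.0, -0.4, -4.9]
gripper_width: 64.8
```

>>> jog_arm(
  translation=[
    [-0.005,0.02,0],
    [-0.006,0.025,0],
    [-0.006,0.025,0],
  ],
  rot=[
    [0,0,0],
    [0,0,0],
    [0,0,0],
  ],
  gripper=[0,0,0],
)

```text
clock: 20.35
position: [497.2, 305.9, 77.0]
ee_rot: [-0.027, 0.707, -0.686, -0.168]
contact_force: [-0.5, -0.4, -6.0]
gripper_width: 65.0
```

>>> jog_arm(
  translation=[
    [-0.005,0.02,0],
    [-0.006,0.025,0],
    [-0.006,0.025,0],
  ],
  rot=[
    [0,0,0],
    [0,0,0],
    [0,0,0],
  ],
  gripper=[0,0,0],
)

```text
clock: 20.65
position: [497.1, 305.9, 75.7]
ee_rot: [-0.027, 0.707, -0.686, -0.168]
contact_force: [0.6, 0.1, -5.1]
gripper_width: 64.9
```

```bash
python3 - <<'E'
from h import *
s=arm.read_state();print(s['clock'],s['position'],s['contact_force'].round(1),s['wrist_torque'].round(2))
u,n=ax(YAW)
p,T=place(PC+16.5*u+[0,0,30],u,(-3.5,-16.7,0)); go2(p,T)
E
```

```text
20.65 [497.10781869 305.85069113  75.6680487 ] [ 0.6  0.1 -5.1] [-0.22 -0.86  0.02]
 p [496.7 305.3  74.9] trans [0.002, 0.016, 0.013] rot [0.006, 0.004, -0.007] |rot|deg 0
```

>>> jog_arm(
  translation=[
    [-0.003,0.015,0.01],
    [-0.006,0.025,0.012],
    [-0.006,0.025,0.012],
  ],
  rot=[
    [0,0,0],
    [0,0,0],
    [0,0,0],
  ],
  gripper=[0,0,0],
)

```text
clock: 20.95
position: [497.1, 305.5, 75.0]
ee_rot: [-0.027, 0.707, -0.686, -0.168]
contact_force: [-1.3, -0.3, -0.3]
gripper_width: 64.7
```

>>> jog_arm(
  translation=[
    [-0.003,0.012,0],
    [-0.004,0.015,0],
    [-0.004,0.015,0],
  ],
  rot=[
    [0,0,0],
    [0,0,0],
    [0,0,0],
  ],
  gripper=[0,0,0],
)

```text
clock: 21.25
position: [497.1, 305.5, 75.0]
ee_rot: [-0.027, 0.707, -0.686, -0.168]
contact_force: [-1.9, -1.3, 2.9]
gripper_width: 64.7
```

>>> jog_arm(
  translation=[
    [0,0,0],
    [0,0,0],
    [0,0,0],
    [0,0,0],
    [0,-0.02,0],
    [0,-0.1,0],
    [0,-0.5,0],
    [0,-1.2,0],
    [0,-2,0],
    [0,-2.8,0],
    [0,-2.8,0],
    [0,-2.8,0],
  ],
  rot=[
    [0,0,0],
    [0,0,0],
    [0,0,0],
    [0,0,0],
    [0,0,0],
    [0,0,0],
    [0,0,0],
    [0,0,0],
    [0,0,0],
    [0,0,0],
    [0,0,0],
    [0,0,0],
  ],
  gripper=[0.78,0.82,0.9,1,1,1,1,1,1,1,1,1],
)

```text
clock: 22.45
position: [535.1, 297.8, 210.9]
ee_rot: [-0.026, 0.708, -0.686, -0.167]
contact_force: [-0.6, -0.8, -0.8]
gripper_width: 85.3
```

```bash
cat > fitb.py <<'E'
from h import *
im,Rk,tk=shot('wrist','after_b.png'); u,n=ax(YAW)
m=darkmask(im,160); cc=PC+16.5*u+[0,0,20]
mk,st=near(m,proj(im,Rk,tk,[cc])[0]); print('blob',st)
# union render: layer-1 pair hull and b hull; fit all (pair x,y,yaw, b dx,dy,dyaw, scale)
from scipy.optimize import minimize
def render(q):
    u,n=ax(q[2]); p=np.array([q[0],q[1],60]); Rw=np.c_[u,n,ez]; s=q[6]
    a=np.zeros(m.shape,np.uint8)
    L=np.vstack([weight((p+16.5*n,Rw)),weight((p-16.5*n,Rw@np.diag([1,-1,-1.])))]); L=p+(L-p)*s
    ub,nb=ax(q[5]); pb=np.array([q[3],q[4],90]); B=pb+(weight((pb,np.c_[nb,-ub,ez]))-pb)*s
    for P in (L,B): cv2.fillConvexPoly(a,cv2.convexHull((proj(im,Rk,tk,P)*16).round().astype(np.int32)),255,cv2.LINE_AA,4)
    return a/255.
x0=np.array([*PC[:2],YAW,*(PC+16.5*u)[:2],YAW,.97]); st=np.array([2,2,2,2,2,2,.02])
cost=lambda v:np.abs(render(x0+v*st)-mk).sum()/mk.sum()
v=np.zeros(7)
for s in (1,.5,.5,.3):
    r=minimize(cost,v,method='Nelder-Mead',options=dict(initial_simplex=np.vstack([v]+[v+s*e for e in np.eye(7)]),maxiter=900,xatol=.003,fatol=1e-5)); v=r.x
q=x0+v*st; print(q.round(2),r.fun); d=q[3:5]-q[:2]; print('b rel pair along u,n',d@u[:2],d@n[:2])
E
python3 - <<'E'
from h import *
s=arm.read_state();print(s['clock'],s['position'],s['joints'].round(2),s['contact_force'].round(1),s['gripper_width'])
import fitb
F=np.diag([-1,1,-1])
for hh in (100,60,0):
    p,T=rackgrasp(-1,h=hh,up=9,dx=0,dy=-1); go2(p,T@F,hh)
E
```

```text
22.45 [535.08708865 297.77342499 210.93059413] [ 0.66  0.49  0.18 -0.21 -1.44  0.75] [-0.6 -0.8 -0.8] 85.2598422038961
blob [ 233  150   93   84 7217]
[488.5  307.14 -11.65 506.29 303.27 -12.17   0.96] 0.017262617947275904
b rel pair along u,n 18.211880725177416 -0.21978177461692472
100 p [ 543.3 -281.6  126.2] trans [-2.855, 0.894, 11.313] rot [-0.005, 0.538, 3.492] |rot|deg 28
60 p [ 561.4 -286.7   90.9] trans [-3.409, 1.471, 11.342] rot [-0.005, 0.538, 3.492] |rot|deg 28
0 p [ 588.5 -294.4   37.9] trans [-4.24, 2.335, 11.386] rot [-0.005, 0.538, 3.492] |rot|deg 28
```

>>> jog_arm(
  translation=[
    [-0.1,0,0.5],
    [-0.3,0.1,1.4],
    [-0.5,0.15,2.3],
    [-0.8,0.2,3.2],
    [-1,0.25,4.2],
    [-1.2,0.3,5.2],
    [-1.5,0.4,6.2],
    [-1.7,0.5,7.2],
    [-2,0.6,8.2],
    [-2.3,0.7,9.2],
    [-2.6,0.8,10.2],
    [-2.85,0.89,11.31],
    [-2.85,0.89,11.31],
    [-3.41,1.47,11.34],
    [-3.41,1.47,11.34],
    [-3.41,1.47,11.34],
    [-3.41,1.47,11.34],
  ],
  rot=[
    [0,0,0],
    [0,0.1,0.3],
    [0,0.15,0.7],
    [0,0.2,1.1],
    [0,0.25,1.5],
    [0,0.3,1.9],
    [0,0.35,2.3],
    [0,0.4,2.7],
    [0,0.45,3.1],
    [0,0.538,3.49],
    [0,0.538,3.49],
    [0,0.538,3.49],
    [0,0.538,3.49],
    [0,0.538,3.49],
    [0,0.538,3.49],
    [0,0.538,3.49],
    [0,0.538,3.49],
  ],
  gripper=[1,1,1,1,1,1,1,1,1,1,1,1,1,1,1,1,1],
)

```text
clock: 24.2
position: [561.3, -286.1, 91.4]
ee_rot: [-0.169, -0.686, 0.707, 0.023]
contact_force: [0.1, -0.1, -0.2]
gripper_width: 84.9
```

```bash
python3 - <<'E'
from h import *
s=arm.read_state();print(s['clock'],s['position'],s['joints'].round(3),s['contact_force'].round(1))
F=np.diag([-1,1,-1]); M=rackR(); C=RK+M@[0,-105,0]
im,Rk,tk=shot('wrist','pre_c.png')
mk,st=near(darkmask(im,150),proj(im,Rk,tk,[C])[0]); print(st)
for s in (.97,.985):
  for z in (0,-3):
    def b(q):
        p=C+M@np.array([q[0],q[1],z]); return p+(weight((p,M@R.from_euler('z',q[2],degrees=True).as_matrix()@np.c_[[0,1,0],[1,0,0],[0,0,-1.]]))-p)*s
    print(s,z,fit(im,Rk,tk,mk,b,np.zeros(3),np.array([3,3,2.])))
for hh in (60,0):
    p,T=rackgrasp(-1,h=hh,up=8.5,dx=0,dy=-1); go2(p,T@F,hh)
E
```

```text
24.2 [ 561.33849633 -286.05552347   91.42522982] [-0.208  0.438 -0.328  0.027 -0.596  1.483] [ 0.1 -0.1 -0.2]
[  200   174   142    81 10940]
0.97 0 (array([ 0.7514357 ,  3.13329728, -0.5224634 ]), np.float64(0.040318175297459))
0.97 -3 (array([-1.3128369 ,  3.42543268,  0.63857964]), np.float64(0.045057559613218175))
0.985 0 (array([0.06746778, 3.01304073, 0.58534676]), np.float64(0.04739935741105272))
0.985 -3 (array([-0.90329278,  2.98417423,  0.63439542]), np.float64(0.04059350305293793))
60 p [ 561.6 -286.8   90.4] trans [0.003, 0.033, 0.014] rot [-0.004, 0.009, -0.008] |rot|deg 0
0 p [ 588.7 -294.5   37.4] trans [-0.326, 1.187, 0.014] rot [-0.004, 0.009, -0.008] |rot|deg 0
```

>>> jog_arm(
  translation=[
    [-0.15,0.5,-0.066],
    [-0.25,0.93,-0.066],
    [-0.3,1.1,-0.066],
    [-0.325,1.185,-0.066],
    [-0.325,1.185,-0.066],
    [-0.325,1.185,-0.066],
  ],
  rot=[
    [0,0,0],
    [0,0,0],
    [0,0,0],
    [0,0,0],
    [0,0,0],
    [0,0,0],
  ],
  gripper=[1,1,1,1,1,1],
)

```text
clock: 24.85
position: [590.0, -290.6, 38.7]
ee_rot: [-0.17, -0.686, 0.707, 0.022]
contact_force: [-0.7, 1.0, 0.3]
gripper_width: 85.7
```

>>> jog_arm(
  translation=[
    [0,0,0],
    [0,0,0],
    [0,0,0],
    [0,0,0],
    [0,0,0],
    [0,0,0],
  ],
  rot=[
    [0,0,0],
    [0,0,0],
    [0,0,0],
    [0,0,0],
    [0,0,0],
    [0,0,0],
  ],
  gripper=[0.85,0.8,0.75,0.6,0.3,0],
)

```text
clock: 25.45
position: [590.2, -290.6, 40.0]
ee_rot: [-0.171, -0.686, 0.707, 0.022]
contact_force: [-2.3, 1.6, 5.2]
gripper_width: 64.9
```

>>> jog_arm(
  translation=[
    [0.02,-0.1,0],
    [0.08,-0.3,0],
    [0.2,-0.7,0],
    [0.4,-1.4,0],
    [0.6,-2,0],
    [0.8,-2.6,0],
    [0.8,-2.6,0],
    [0.8,-2.6,0],
  ],
  rot=[
    [0,0,0],
    [0,0,0],
    [0,0,0],
    [0,0,0],
    [0,0,0],
    [0,0,0],
    [0,0,0],
    [0,0,0],
  ],
  gripper=[0,0,0,0,0,0,0,0],
)

```text
clock: 26.25
position: [525.3, -272.1, 158.8]
ee_rot: [-0.171, -0.686, 0.707, 0.022]
contact_force: [-0.3, 0.2, -4.7]
gripper_width: 65.0
```

```bash
python3 - <<'E'
from h import *
s=arm.read_state();print(s['clock'],s['position'],s['gripper_width'])
u,n=ax(YAW); B=np.array([497.1,305.5,75.0]); _,T=place(PC,u,(0,0,0))
for l,z in ((37,65),(36,12)): go2(B-l*u+[0,0,z],T,(l,z))
E
```

```text
26.25 [ 525.28458771 -272.13868287  158.79843575] 64.9790984611421
(37, 65) p [460.9 312.9 140. ] trans [4.397, -0.571, -10.912] rot [0.016, -0.525, -3.527] |rot|deg 29
(36, 12) p [461.8 312.7  87. ] trans [4.602, 0.47, -10.913] rot [0.016, -0.525, -3.527] |rot|deg 29
```

>>> jog_arm(
  translation=[
    [0.1,-0.3,-0.4],
    [0.4,-0.6,-1.2],
    [0.8,-0.8,-2.1],
    [1.2,-0.9,-3],
    [1.6,-0.9,-3.9],
    [2,-0.9,-4.8],
    [2.4,-0.9,-5.8],
    [2.8,-0.9,-6.8],
    [3.2,-0.9,-7.8],
    [3.6,-0.9,-8.8],
    [4,-0.9,-9.8],
    [4.3,-0.8,-10.5],
    [4.4,-0.57,-10.912],
    [4.4,-0.57,-10.912],
    [4.4,-0.57,-10.912],
    [4.4,-0.57,-10.912],
    [4.4,-0.57,-10.912],
  ],
  rot=[
    [0,0,0],
    [0,0,-0.3],
    [0,-0.1,-0.7],
    [0,-0.2,-1.1],
    [0,-0.25,-1.5],
    [0.01,-0.3,-1.9],
    [0.01,-0.35,-2.3],
    [0.016,-0.4,-2.7],
    [0.016,-0.5,-3.1],
    [0.016,-0.525,-3.527],
    [0.016,-0.525,-3.527],
    [0.016,-0.525,-3.527],
    [0.016,-0.525,-3.527],
    [0.016,-0.525,-3.527],
    [0.016,-0.525,-3.527],
    [0.016,-0.525,-3.527],
    [0.016,-0.525,-3.527],
  ],
  gripper=[0,0,0,0,0,0,0,0,0,0,0,0,0,0,0,0,0],
)

```text
clock: 27.95
position: [461.0, 312.0, 139.9]
ee_rot: [-0.027, 0.706, -0.687, -0.169]
contact_force: [0.1, 0.2, -3.9]
gripper_width: 65.1
```

```bash
python3 - <<'E'
from h import *
s=arm.read_state();print(s['clock'],s['position'],s['contact_force'].round(1),s['joints'].round(2))
u,n=ax(YAW); B=np.array([497.1,305.5,75.0]); _,T=place(PC,u,(0,0,0))
for l,z in ((36,12),(36,3),(36,1)): go2(B-l*u+[0,0,z],T,(l,z))
im,Rk,tk=shot('wrist','hov_c.png'); m=darkmask(im,160)
print('down in tool',(cur()[0].T@[0,0,-.02]).round(4),'u 1mm',(cur()[0].T@u/50).round(4))
for r in range(90,380,12):
    w=np.where(m[r,150:410])[0]+150
    print(r,(w[0],w[-1],len(w)) if len(w) else None, end='; ')
E
```

```text
27.95 [461.03998739 312.0004522  139.89186025] [ 0.1  0.2 -3.9] [ 0.75  0.46 -0.06 -0.24 -1.23  0.71]
(36, 12) p [461.8 312.7  87. ] trans [-0.304, 1.013, -0.018] rot [0.001, -0.011, -0.0] |rot|deg 0
(36, 3) p [461.8 312.7  78. ] trans [-0.353, 1.186, -0.018] rot [0.001, -0.011, -0.0] |rot|deg 0
(36, 1) p [461.8 312.7  76. ] trans [-0.364, 1.225, -0.018] rot [0.001, -0.011, -0.0] |rot|deg 0
down in tool [-0.0055  0.0192  0.    ] u 1mm [-0.0192 -0.0055 -0.    ]
90 (np.int64(210), np.int64(344), 135); 102 (np.int64(207), np.int64(348), 142); 114 (np.int64(204), np.int64(350), 147); 126 (np.int64(201), np.int64(352), 152); 138 (np.int64(202), np.int64(351), 150); 150 (np.int64(204), np.int64(349), 146); 162 (np.int64(205), np.int64(348), 144); 174 (np.int64(221), np.int64(344), 124); 186 (np.int64(224), np.int64(338), 115); 198 (np.int64(227), np.int64(337), 111); 210 None; 222 None; 234 (np.int64(404), np.int64(409), 6); 246 (np.int64(403), np.int64(409), 7); 258 (np.int64(193), np.int64(409), 176); 270 (np.int64(181), np.int64(376), 196); 282 (np.int64(167), np.int64(389), 223); 294 (np.int64(155), np.int64(401), 247); 306 (np.int64(150), np.int64(408), 259); 318 (np.int64(150), np.int64(409), 260); 330 (np.int64(150), np.int64(409), 260); 342 (np.int64(150), np.int64(409), 260); 354 (np.int64(150), np.int64(409), 243); 366 (np.int64(150), np.int64(409), 68); 378 (np.int64(150), np.int64(409), 78);
```

The b weight's column centre (276.7) and the computed -0.9 mm shift agree. Descending beside b.

>>> jog_arm(
  translation=[
    [-0.1,0.35,-0.018],
    [-0.2,0.7,-0.018],
    [-0.3,1.01,-0.018],
    [-0.335,1.12,-0.018],
    [-0.353,1.186,-0.018],
    [-0.358,1.2,-0.018],
    [-0.358,1.2,-0.018],
    [-0.358,1.2,-0.018],
  ],
  rot=[
    [0,0,0],
    [0,-0.01,0],
    [0,-0.01,0],
    [0,-0.01,0],
    [0,-0.01,0],
    [0,-0.01,0],
    [0,-0.01,0],
    [0,-0.01,0],
  ],
  gripper=[0,0,0,0,0,0,0,0],
)

```text
clock: 28.8
position: [462.4, 313.1, 78.4]
ee_rot: [-0.027, 0.707, -0.686, -0.168]
contact_force: [0.7, -0.4, -3.7]
gripper_width: 65.6
```

>>> jog_arm(
  translation=[
    [-0.005,0.02,0],
    [-0.006,0.025,0],
    [-0.006,0.025,0],
  ],
  rot=[
    [0,0,0],
    [0,0,0],
    [0,0,0],
  ],
  gripper=[0,0,0],
)

```text
clock: 29.1
position: [462.3, 313.2, 77.2]
ee_rot: [-0.027, 0.707, -0.686, -0.168]
contact_force: [-0.5, -0.8, -5.0]
gripper_width: 64.9
```

>>> jog_arm(
  translation=[
    [-0.005,0.02,0],
    [-0.006,0.025,0],
    [-0.006,0.025,0],
  ],
  rot=[
    [0,0,0],
    [0,0,0],
    [0,0,0],
  ],
  gripper=[0,0,0],
)

```text
clock: 29.4
position: [462.2, 313.2, 75.8]
ee_rot: [-0.027, 0.707, -0.686, -0.168]
contact_force: [0.0, 0.0, -4.5]
gripper_width: 64.7
```

```bash
python3 - <<'E'
from h import *
s=arm.read_state();print(s['clock'],s['position'],s['contact_force'].round(1),s['wrist_torque'].round(2))
u,n=ax(YAW); B=np.array([497.1,305.5,75.0]); _,T=place(PC,u,(0,0,0)); go2(B-36*u,T)
E
```

```text
29.4 [462.19783953 313.17583735  75.84292062] [ 0.   0.  -4.5] [-0.2  -0.8   0.02]
 p [461.8 312.7  75. ] trans [0.001, 0.018, 0.01] rot [0.013, 0.004, -0.009] |rot|deg 0
```

>>> jog_arm(
  translation=[
    [-0.003,0.012,0.01],
    [-0.004,0.018,0.01],
    [-0.004,0.018,0.01],
  ],
  rot=[
    [0,0,0],
    [0,0,0],
    [0,0,0],
  ],
  gripper=[0,0,0],
)

```text
clock: 29.7
position: [462.1, 312.7, 75.1]
ee_rot: [-0.027, 0.707, -0.686, -0.168]
contact_force: [-0.9, -0.4, -3.1]
gripper_width: 64.9
```

>>> jog_arm(
  translation=[
    [-0.003,0.012,0],
    [-0.004,0.016,0],
    [-0.004,0.016,0],
  ],
  rot=[
    [0,0,0],
    [0,0,0],
    [0,0,0],
  ],
  gripper=[0,0,0],
)

```text
clock: 30.0
position: [462.1, 312.7, 75.1]
ee_rot: [-0.027, 0.707, -0.686, -0.168]
contact_force: [-1.4, 0.1, 3.8]
gripper_width: 65.3
```

>>> jog_arm(
  translation=[
    [0.004,-0.014,0],
    [-0.015,-0.02,0],
    [-0.03,-0.024,0],
    [-0.03,-0.024,0],
    [-0.03,-0.024,0],
  ],
  rot=[
    [0,0,0],
    [0,0,0],
    [0,0,0],
    [0,0,0],
    [0,0,0],
  ],
  gripper=[0,0,0,0,0],
)

```text
clock: 30.5
position: [463.8, 312.2, 75.4]
ee_rot: [-0.027, 0.707, -0.686, -0.168]
contact_force: [-0.1, 0.4, -3.7]
gripper_width: 65.0
```

>>> jog_arm(
  translation=[
    [-0.01,-0.003,0],
    [-0.01,-0.003,0],
    [-0.01,-0.003,0],
  ],
  rot=[
    [0,0,0],
    [0,0,0],
    [0,0,0],
  ],
  gripper=[0,0,0],
)

```text
clock: 30.8
position: [464.3, 312.1, 75.4]
ee_rot: [-0.027, 0.707, -0.686, -0.168]
contact_force: [0.0, -0.5, -3.9]
gripper_width: 65.2
```

>>> jog_arm(
  translation=[
    [-0.01,-0.003,0],
    [-0.01,-0.003,0],
    [-0.01,-0.003,0],
  ],
  rot=[
    [0,0,0],
    [0,0,0],
    [0,0,0],
  ],
  gripper=[0,0,0],
)

```text
clock: 31.1
position: [464.9, 312.0, 75.4]
ee_rot: [-0.027, 0.707, -0.686, -0.168]
contact_force: [1.0, -0.1, -3.8]
gripper_width: 65.0
```

>>> jog_arm(
  translation=[
    [-0.01,-0.003,0],
    [-0.01,-0.003,0],
    [-0.01,-0.003,0],
  ],
  rot=[
    [0,0,0],
    [0,0,0],
    [0,0,0],
  ],
  gripper=[0,0,0],
)

```text
clock: 31.4
position: [465.4, 311.9, 75.4]
ee_rot: [-0.027, 0.707, -0.686, -0.168]
contact_force: [-0.0, 0.2, -4.1]
gripper_width: 65.0
```

>>> jog_arm(
  translation=[
    [-0.01,-0.003,0],
    [-0.01,-0.003,0],
    [-0.01,-0.003,0],
  ],
  rot=[
    [0,0,0],
    [0,0,0],
    [0,0,0],
  ],
  gripper=[0,0,0],
)

```text
clock: 31.7
position: [465.4, 311.9, 75.4]
ee_rot: [-0.027, 0.707, -0.686, -0.168]
contact_force: [-2.6, 1.8, -3.3]
gripper_width: 64.8
```

>>> jog_arm(
  translation=[
    [-0.01,-0.003,0],
    [-0.01,-0.003,0],
    [-0.01,-0.003,0],
  ],
  rot=[
    [0,0,0],
    [0,0,0],
    [0,0,0],
  ],
  gripper=[0,0,0],
)

```text
clock: 32.0
position: [465.5, 311.8, 75.4]
ee_rot: [-0.027, 0.707, -0.686, -0.169]
contact_force: [-4.2, 1.1, -1.6]
gripper_width: 65.1
```

Contact at 4 N, so it is snug. Lower, release and retreat.

>>> jog_arm(
  translation=[
    [-0.002,0.01,0],
    [-0.004,0.014,0],
    [-0.004,0.014,0],
    [-0.004,0.014,0],
    [-0.004,0.014,0],
    [-0.004,0.01,0],
    [-0.004,0.01,0],
    [-0.004,0.01,0],
  ],
  rot=[
    [0,0,0],
    [0,0,0],
    [0,0,0],
    [0,0,0],
    [0,0,0],
    [0,0,0],
    [0,0,0],
    [0,0,0],
  ],
  gripper=[0,0,0,0.78,0.82,0.9,1,1],
)

```text
clock: 32.8
position: [465.9, 311.9, 75.0]
ee_rot: [-0.027, 0.707, -0.686, -0.168]
contact_force: [-0.2, -0.7, 0.8]
gripper_width: 85.1
```

>>> jog_arm(
  translation=[
    [0,-0.1,0],
    [0,-0.5,0],
    [0,-1.2,0],
    [0,-2,0],
    [0,-2.8,0],
    [0,-2.8,0],
    [0,-2.8,0],
  ],
  rot=[
    [0,0,0],
    [0,0,0],
    [0,0,0],
    [0,0,0],
    [0,0,0],
    [0,0,0],
    [0,0,0],
  ],
  gripper=[1,1,1,1,1,1,1],
)

```text
clock: 33.5
position: [504.1, 304.1, 210.9]
ee_rot: [-0.026, 0.708, -0.685, -0.168]
contact_force: [-1.3, -0.8, -0.3]
gripper_width: 85.4
```

```bash
cat > fits.py <<'E'
from h import *
from scipy.optimize import minimize
s=arm.read_state();print(s['clock'],s['position'],s['contact_force'].round(1))
def run(cam,scfix=None):
    im,Rk,tk=shot(cam,f'final_{cam}_{s["clock"]:.1f}.png'); m=darkmask(im,160); mk,st=near(m,proj(im,Rk,tk,[PC+[0,0,40]])[0])
    def pairpts(c,u,n,z,sc):
        p=np.array([*c,z]); Rw=np.c_[u,n,ez]
        if np.linalg.det(Rw)<0: Rw=Rw@np.diag([-1,1,1.])
        return p+(np.vstack([weight((p+16.5*n,Rw)),weight((p-16.5*n,Rw@np.diag([1,-1,-1.])))])-p)*sc
    def render(q):
        a=np.zeros(m.shape,np.uint8); u,n=ax(q[2]); u2,n2=ax(q[5])
        for P in (pairpts(q[:2],u,n,60,q[6]),pairpts(q[3:5],n2,u2,90,q[6])):
            cv2.fillConvexPoly(a,cv2.convexHull((proj(im,Rk,tk,P)*16).round().astype(np.int32)),255,cv2.LINE_AA,4)
        return a/255.
    x0=np.array([*PC[:2],YAW,*PC[:2],YAW,.97]); sp=np.array([2,2,2,2,2,2,.02]); v=np.zeros(7)
    cost=lambda v:np.abs(render(x0+v*sp)-mk).sum()/mk.sum()
    for k in (1,.5,.5,.3):
        r=minimize(cost,v,method='Nelder-Mead',options=dict(initial_simplex=np.vstack([v]+[v+k*e for e in np.eye(7)]),maxiter=900,xatol=.003,fatol=1e-5)); v=r.x
    q=x0+v*sp; u,n=ax(YAW); d=q[3:5]-q[:2]; print(cam,st,q.round(2),round(r.fun,4),'layer2-layer1 u,n',(d@u[:2]).round(2),(d@n[:2]).round(2))
    return im
if __name__=='__main__':
    im=run('wrist')
    u,n=ax(YAW); g=cv2.cvtColor(np.array(im['frame']),cv2.COLOR_RGB2GRAY).astype(int)
    im,Rk,tk=shot('wrist'); a=proj(im,Rk,tk,[PC+40*u+[0,0,45],PC-40*u+[0,0,45]]); print(a)
    print([int(g[int(round(y)),int(round(x))]) for x,y in np.linspace(a[0],a[1],60)])
E
python3 fits.py
```

```text
33.5 [504.09626388 304.07198143 210.92254795] [-1.3 -0.8 -0.3]
wrist [  230   113   100   114 10631] [488.15 307.14 -11.5  489.97 306.62 -11.48   0.96] 0.0101 layer2-layer1 u,n 1.88 -0.14
[[278.04267888 132.12091375]
 [278.02441155 233.09779321]]
[66, 68, 69, 69, 69, 69, 67, 66, 68, 90, 106, 112, 114, 114, 112, 111, 109, 109, 109, 112, 113, 114, 112, 112, 112, 110, 110, 111, 100, 69, 86, 109, 111, 110, 109, 110, 111, 112, 112, 110, 109, 111, 111, 108, 110, 114, 111, 110, 109, 108, 110, 111, 110, 111, 111, 117, 191, 219, 219, 216]
```

Wrist fits put the second layer within about 2 mm of the pair's centre, parallel to it, with one narrow seam. That's good enough, and nudging it risks more than it gains. Handing in.

```bash
python3 - <<'E'
from h import *
s=arm.read_state(); print(s['clock'],s['contact_force'].round(1)); print(job_done())
E
```

```text
33.6 [ 0.5  0.4 -0.5]
the job is handed in; nothing more can be done
None
```

The four weights are stacked two to a layer on the pressing board, and the job was handed in at 33.6 s with the gripper open and clear of the stack.

- **First layer:** I laid the rack's left weight wide face up beside the board weight and slid it sideways until about 5 N of contact, which moved the board weight roughly 1 mm. The wrist picture afterwards showed one thin seam and ends in line.
- **Second layer:** I laid the middle weight wide face down across the pair, then nested the right weight against it wide face up. They met at about 4 N sideways. Each weight was lowered until the force reading showed contact and then released.
- **Lean:** The full 28° lean at the rack hit joint 5's limit, so I leaned 12° at the rack and 16° when setting down.

**Last checks**
- The final fit to the wrist image (about 1% mismatch) put the second layer parallel to the first. It was centred within about 0.1 mm one way but about 1.9 mm off the other way, along the first layer's length.
- The arm's own readings suggest a smaller offset, about 0.5 to 1.7 mm, so the two disagree somewhat. I left it, because nudging a loose stack seemed riskier.
- The brightness profile across the top showed one narrow seam.
- I had used all 12 picture views before laying the second layer, so I checked that layer only with these fits and the force readings.

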